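# Padlock from the hook into the sprung holder, under the magnifier

## Task

Take the brass padlock off its hook on the blue-barred stand and stand it upright, shackle up, in the sprung holder, pressing it gently down past the spring roller until it sits fully home. Then swing the magnifier by its red pin until the lens is centred over the padlock, and let go. Leave the other two padlocks hanging and the other things on the bench where they are.

Things in the scene. Friction and masses are not known exactly. Their poses are not given: they have to be found in the camera images.
- brass_lock: brass padlock hanging by its long steel shackle, about 0.38 kg, same front and back. Body 24 (x) x 44 (y) x 52 (z) mm, edges rounded 3 mm; origin at the centre of its underside, z up. Shackle: 8 mm bar, legs 30 mm apart along y, crown 130 (inside) and 138 mm (top) above the origin. Shackle and hook block a grip from straight above; grip the 44 mm width, about 30 mm up, tool tilted.
- grey_lock: padlock of the same shape and size as brass_lock, hanging on another hook of the stand, same origin and axes; a bystander; body dark grey.
- blue_lock: padlock of the same shape and size as brass_lock, hanging on another hook of the stand, same origin and axes; a bystander; body blue.
- hook_stand: fixed stand, origin on the bench: base plate x -10 to 110, y +-190, 12 mm thick; posts at x 50, y +-175 mm; blue bar; three 6 mm hooks at y -100, 0, 100 mm, centreline 255 mm up, pointing to the stand's -x (open front, towards the robot), level to x -30 mm, then an upturned tip at x -36 mm, its top 8 mm above the level part. Padlocks hang at x -19 to -26: lift 11 to 14 mm, draw off to -x.
- holder: fixed holder, origin on the bench under the nest; base plate x -60 to 160, y +-65, 12 mm thick; red pedestal under the nest; magnifier post (16 mm) at x 110. Its front is -x. Nest: two plates 38 mm wide (y), inner faces at x +-13.5, flared at the mouth, 31 mm above the floor; side stops 5 mm high, inner faces at y +-23.5 mm. Padlock goes in with its width along y, either way round.
- nest (a point): centre of the nest's floor, 90 mm above the bench, axes as the holder's; the padlock's origin ends here when fully home. A spring roller sticks 5 mm into the nest through the back (+x) plate, its axis 12 mm above the floor: the padlock stops on it about 18 mm above the floor and must be pushed down, roughly 5 to 12 N, to reach the floor.
- magnifier (a joint): swivel of the magnifier about its vertical post, rad; 0: lens straight over the nest; positive: lens swung towards the holder's -y (counter-clockwise from above). Range -0.6 to 1.7. Stiff enough to stay where it is left.
- lens (a point): centre of the magnifier's round lens (rim 82 mm outside, 10 mm thick), 110 mm from the pivot, about 272 mm above the bench.
- handle (a point): middle of the upright red pin at the free end of the magnifier, 162 mm from the pivot: 12 mm in diameter, to be pinched from above; this point is 18 mm below its top (314 mm above the bench) and 20 mm above the tab it stands on.
- pivot (a point): on the magnifier's vertical hinge axis, at the lens's height.
- screwdriver: yellow screwdriver lying on the bench along its x, about 25 mm thick; a bystander.
- oil_bottle: orange oil bottle, 44 mm across, 110 mm high, origin under its centre; a bystander.
- spray_can: blue and red spray can, 54 mm across, 170 mm high, origin under its centre; a bystander.
- water_bottle: clear bottle with a red cap, 64 mm across, 190 mm high, origin under its centre; a bystander.
- blank_tray: blue tray of key blanks, 100 x 150 x 30 mm, origin under its centre; a bystander.

How it is judged (in metres and radians):
On the way, in this order (a step that is already met when the one before it is completed fails the run):
1. the brass padlock is held by the fingers, drawn clear of the front of the stand (its origin more than 60 mm in front of the stand's origin) and more than 110 mm above the bench (x of brass_lock in the frame of hook_stand below -0.06 m and height (world z) of brass_lock above 0.11 m and contact force between the fingers and brass_lock above 0.5 N), for 0.1 s.
2. the brass padlock is fully home in the nest, upright: within 5 mm of the nest's centre, underside less than 3 mm above its floor (horizontal distance between brass_lock and nest below 0.005 m and z of brass_lock in the frame of nest below 0.003 m and angle between brass_lock's own z axis and vertical below 0.07 rad and angle between the y axis of brass_lock and the y axis of holder, either way round below 0.1 rad), for 0.2 s.
3. the lens is over the padlock, centres within 15 mm seen from above (horizontal distance between lens and brass_lock below 0.015 m), for 0.2 s.
At the end, for the whole second after the job is handed in: The brass padlock is at rest upright (within 4 degrees) in the nest, square to it within 0.1 rad either way round, origin within 5 mm of the nest's centre and under 3 mm above its floor; the lens is at rest, its centre within 15 mm of the padlock's seen from above (all of step 2 and horizontal distance between lens and brass_lock below 0.015 m and linear speed of brass_lock below 0.02 m/s and velocity of joint magnifier between -0.05 and 0.05 rad/s); the robot touches nothing.
It fails at once if one of the other padlocks or another bystander is moved more than 40 mm from its place (distance of any of grey_lock, blue_lock, screwdriver, oil_bottle, spray_can, water_bottle, blank_tray from where it was at the start of the episode above 0.04 m).
It fails at once if the brass padlock is banged or forced into the holder (more than 90 N in all between them, of which the spring grip itself makes about 25 N) (contact force between brass_lock and holder above 90 N).
It also fails if it takes over 64 s, if anything falls off the work surface, if the arm or the gripper's body presses on something with over 40 N, if the wrist force passes 120 N, or if a joint passes its speed limit or range.

## Robot

A 6-joint arm with a two-finger parallel gripper is mounted at the origin on the work surface. World frame = base frame: x ahead of the robot, y to its left, z up, the work surface at z = 0. Lengths are in mm, angles in rad, forces in N, time in s.
With the tool pointing down it reaches from about 350 to 875 mm from the base axis. Payload 4.2 kg.
Tool frame: the origin (TCP) lies on the mounting face of the last link; the fingertips stand 173 mm ahead of it and the grasp point (between the pads) lies 155 mm ahead of it; z points along the fingers, y is the line along which they close (so a half turn about z gives the same grasp; the last joint's range is limited). The gripper opens to 85 mm and grips with 20 to 120 N. Pads are 22 mm wide; open, the fingers measure 114 mm over their backs; the gripper's body (76 mm by 85 mm) begins 54 mm behind the grasp point. The pads swing forward as they close: fully open they stand 13 mm farther back than shut.
Start: joints at [-0.983, 0.385, 0.008, 0, -1.194, -0.259], TCP at [201.833, -591.493, 404.712] pointing down, gripper open.
Joint ranges: [-3.14, 3.14], [-1.21, 2.06], [-1.07, 1.41], [-3.16, 2.05], [-2.99, -0.16], [-3.1, 3.1]. Speed limits (rad/s): [2.79, 2.79, 3.14, 3.14, 3.14, 3.14].

## Interface

Orientations are given as a unit quaternion [x, y, z, w].
In Python, from bench import arm gives the robot as it stands. The module is installed in compiled form; this text tells all that it offers.
- The arm moves only by the tool move_arm, never from a script. Its arguments are lists of equal length, an entry for each row: "fingers": the finger opening in mm, from 0 to 85.4; "travel": the shift along the tool's x, y, z in mm, a list of three; "dr": the turn, a rotation vector about the tool's x, y, z in rad, a list of three. A call has 1 to 10 rows; each row is the pose to reach, as a shift and turn from the pose commanded when the call began, along the tool's axes at that moment; what a row does not reach only later rows make up. A row lasts 1/10 s, in which the tool goes at most 50 mm and 8.59 degrees, less where a joint would pass 70% of its speed; a pose out of reach is approached as far as the arm can. A call with a gripper value outside its range is refused whole. The fingers move at their own pace and stop on an object; the grip force is fixed at half the most. Time passes only in rows, so rows that repeat a pose let the fingers close. It gives the time, the measured TCP pose, the force, the opening and the grip force at its end, in the units of the state.
- arm.read_state(): the state, without advancing time (a new reading comes with each control period).
- arm.get_image(name): name is "scene" or "top" or "wrist"; returns the picture (384x512x3 uint8, red, green, blue); there is no depth.
- arm.camera_model(name): a dict with "intrinsics" (3x3 intrinsics, pixels), "pose" (4x4, takes a point from camera to world coordinates). Camera axes: x right, y up, looking along -z (the intrinsics and any distortion apply to the point x, -y, -z); pixel columns grow to the right and rows downward; lengths in mm; the calibration is good to about 2 mm. A picture is of the moment at which its call begins: read the wrist's pose just before it. camera_model takes no time and is no camera call; for the wrist camera it gives the pose at the moment of the call.
- arm.job_done(): hands the job in; it is judged then, once.
The state is a dict: "clock": time; "joints": joint angles; "joint_vel": joint speeds; "joint_efforts": joint torques, N m; "position": TCP position; "ee_rot": TCP orientation; "contact_force": force on the tool from outside, world axes, zero at the start; "wrist_torque": the same for the moment, N m; "gripper_width": finger opening in mm; "grasp_force": force on a finger pad.
Only numpy, scipy, OpenCV 4.12 (cv2) and the standard library are available. Lean on these libraries where they do the work, as an engineer would, in place of code of your own. Each camera call takes 0.05 s, during which the arm holds its last target. There are 200 camera calls.

## Working session

There is one attempt and no reset: what is moved stays moved. The work goes in short steps, Python scripts to look and compute and a tool call to move; the robot and the scene stay as the last step left them, time stands still between calls to the robot, and variables do not carry over. Pictures are saved under pics/ and viewed, at most 10 in all, crops included, and the job is handed in when it is done.

Besides the shell and the picture viewer there is one more tool, called after ">>>" by a JSON object that holds its "api" and its "payload". move_arm: Moves the arm, as the interface text tells. Its arguments: {"type":"object","properties":{"fingers":{"type":"array","items":{"type":"number"}},"travel":{"type":"array","items":{"type":"array","items":{"type":"number"}}},"dr":{"type":"array","items":{"type":"array","items":{"type":"number"}}}},"required":["fingers","travel","dr"]}

```bash
mkdir -p pics
python3 - <<'E'
from bench import arm
import cv2,numpy as np
np.set_printoptions(precision=4,suppress=True)
for n in ("scene","top"):
    im=arm.get_image(n); cv2.imwrite(f"pics/{n}0.png",im[:,:,::-1])
    m=arm.camera_model(n); print(n,m)
print(arm.read_state())
E
```

```text
scene {'intrinsics': array([[463.8426,   0.    , 264.579 ],
       [  0.    , 463.8426, 189.0126],
       [  0.    ,   0.    ,   1.    ]]), 'pose': array([[   0.6912,   -0.4816,    0.5389, 1158.9037],
       [   0.7226,    0.4752,   -0.5021, -442.6606],
       [  -0.0143,    0.7364,    0.6764,  933.5378],
       [   0.    ,    0.    ,    0.    ,    1.    ]])}
top {'intrinsics': array([[421.5878,   0.    , 251.609 ],
       [  0.    , 421.5878, 186.7028],
       [  0.    ,   0.    ,   1.    ]]), 'pose': array([[   0.0207,    0.9812,   -0.1917,  364.6669],
       [  -0.9997,    0.0224,    0.007 ,  147.6098],
       [   0.0111,    0.1915,    0.9814, 1241.824 ],
       [   0.    ,    0.    ,    0.    ,    1.    ]])}
{'clock': 0.1, 'joints': array([-0.9834,  0.3855,  0.0067, -0.0004, -1.194 , -0.2586]), 'joint_vel': array([ 0.001 , -0.0034,  0.0038,  0.0009,  0.0013,  0.0009]), 'joint_efforts': array([ -0.0006, -39.3319,  18.893 ,   4.198 ,  -0.0026,   0.    ]), 'position': array([ 201.7742, -591.3383,  403.7175]), 'ee_rot': array([-0.1636,  0.9865,  0.001 , -0.0002]), 'contact_force': array([-0.4081, -0.3287, -0.1991]), 'wrist_torque': array([-0.0125, -0.0012, -0.0691]), 'grasp_force': 0.0, 'gripper_width': 85.31174873415446}
```

View pics/scene0.png

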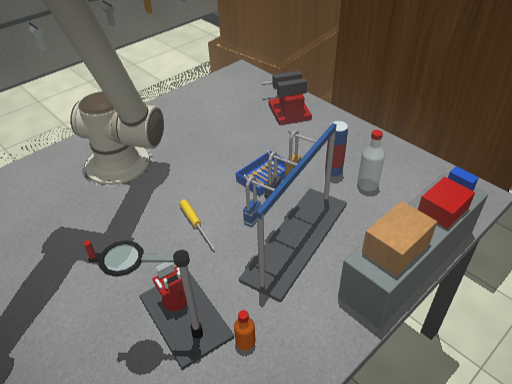

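View pics/top0.png

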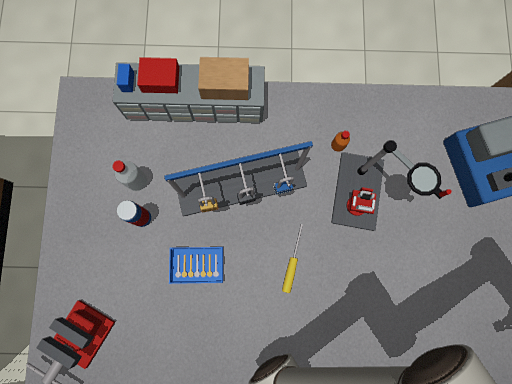

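Run:
```python
import cv2,numpy as np
t=cv2.imread("pics/top0.png");s=cv2.imread("pics/scene0.png")
a=cv2.resize(t[135:235,155:325],None,fx=4.7,fy=4.7,interpolation=cv2.INTER_CUBIC)
cv2.imwrite("pics/a.png",a)
b=cv2.resize(t[120:240,320:460],None,fx=5,fy=5,interpolation=cv2.INTER_CUBIC)
cv2.imwrite("pics/b.png",b)
c=cv2.resize(s[115:310,220:360],None,fx=3,fy=3,interpolation=cv2.INTER_CUBIC)
d=cv2.resize(s[230:375,75:260],None,fx=3,fy=3,interpolation=cv2.INTER_CUBIC)
c=cv2.resize(s[110:365,75:360],None,fx=2.35,fy=2.35,interpolation=cv2.INTER_CUBIC)
cv2.imwrite("pics/c.png",c)
```

```text
(no output)
```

View pics/a.png

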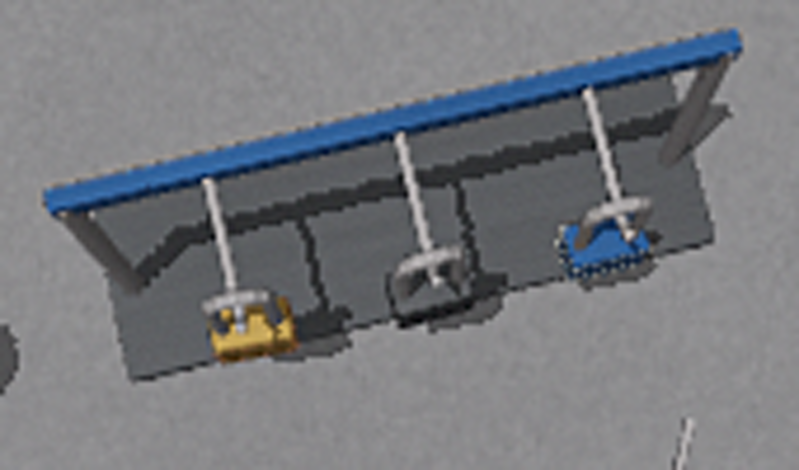

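View pics/b.png

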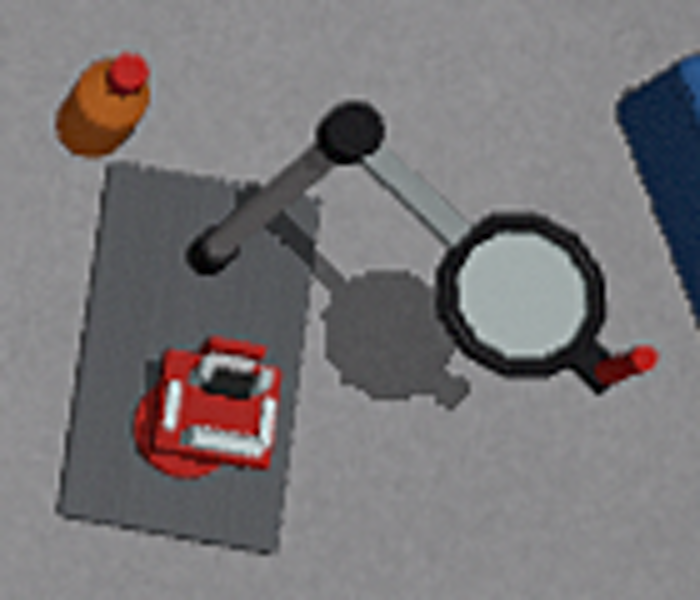

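View pics/c.png

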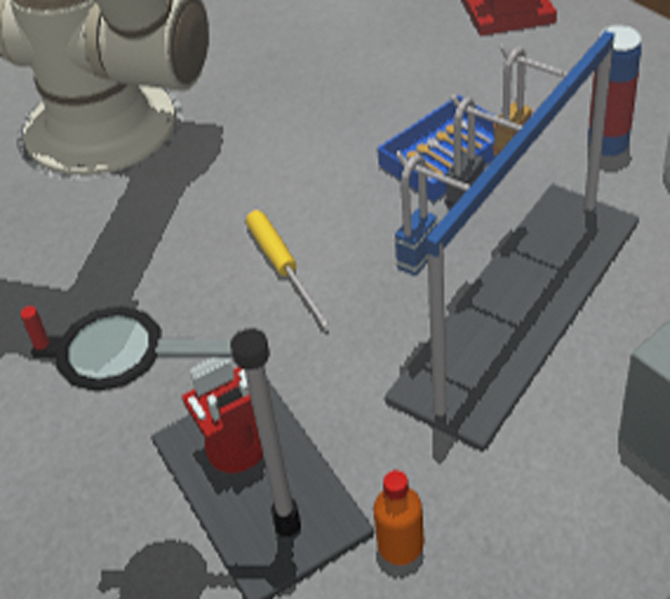

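```bash
cat > h.py <<'E'
from bench import arm
import numpy as np,cv2
from scipy.spatial.transform import Rotation as R
np.set_printoptions(precision=3,suppress=True)
def ray(n,u,v,m=None):
    m=m or arm.camera_model(n);K=m["intrinsics"];P=m["pose"]
    x=np.linalg.solve(K,[u,v,1]);d=P[:3,:3]@[x[0],-x[1],-x[2]];return P[:3,3],d
def hit(n,u,v,z,m=None):
    o,d=ray(n,u,v,m);return o+d*(z-o[2])/d[2]
def tri(r):
    A=sum(np.eye(3)-np.outer(d,d)/(d@d) for o,d in r);b=sum((np.eye(3)-np.outer(d,d)/(d@d))@o for o,d in r)
    p=np.linalg.solve(A,b);return p,[np.linalg.norm(np.cross(p-o,d))/np.linalg.norm(d) for o,d in r]
def fit(loc,w):
    loc=np.array(loc,float);w=np.array(w)[:,:2];a,b=loc.mean(0),w.mean(0)
    q=((loc-a)*[1])@[1,1j];p=(w-b)@[1,1j];th=np.angle((p*q.conj()).sum())
    c,s=np.cos(th),np.sin(th);M=np.array([[c,-s],[s,c]]);t=b-M@a
    return th,t,np.linalg.norm(loc@M.T+t-w,axis=1)
def pix(u,v,s,ox,oy): return (u+.5)/s-.5+ox,(v+.5)/s-.5+oy
E
cat > m.py <<'E'
from h import *
A=lambda u,v:pix(u,v,4.7,155,135);B=lambda u,v:pix(u,v,5,320,120);C=lambda u,v:pix(u,v,2.35,75,110)
T=lambda p,z:hit("top",*p,z); S=lambda p,z:hit("scene",*p,z)
print("stand top",fit([[-10,190],[-10,-190],],[T(A(133,381),12),T(A(712,241),12)]))
print("stand scene",fit([[-10,-190],[110,-190],[110,190]],[S(C(387,401),12),S(C(487,449),12),S(C(638,217),12)]))
print("holder top",fit([[160,65],[160,-65],[-60,65],[-60,-65]],[T(B(107,163),12),T(B(321,198),12),T(B(60,515),12),T(B(275,552),12)]))
print("holder scene",fit([[160,65],[-60,-65]],[S(C(372,533),12),S(C(153,438),12)]))
print("lens",tri([ray("top",*B(521,295)),ray("scene",*C(108,347))]))
print("handle top",T(B(645,357),314),S(C(29,311),314))
print("post top",tri([ray("top",*B(350,132)),ray("scene",*C(250,345))]))
print("hooks root/tip",[T(A(*p),z) for p,z in [((208,182),258),((237,325),263),((401,135),258),((434,278),263),((588,92),258),((629,232),263)]])
print("brass body top corners",[T(A(*p),180) for p in [(212,322),(293,302)]], "bottom front",[T(A(*p),128) for p in[(217,358),(298,348)]])
im=cv2.imread("pics/top0.png");h=cv2.cvtColor(im,cv2.COLOR_BGR2HSV)
m=cv2.inRange(h,(15,120,60),(32,255,255));m[:185]=0;m[220:]=0;m[:,:190]=0;m[:,230:]=0
c=np.argwhere(m);print(len(c),c.min(0),c.max(0),c.mean(0)); print("centroid z180",T(c.mean(0)[::-1],180))
E
python3 m.py
```

```text
stand top (np.float64(0.26260526947430524), array([572.091, 160.072]), array([2.841, 2.841]))
stand scene (np.float64(0.2803826147394054), array([573.9  , 156.507]), array([1.523, 1.431, 1.018]))
holder top (np.float64(-0.15348202480714626), array([ 551.381, -169.626]), array([2.038, 1.032, 1.748, 2.432]))
holder scene (np.float64(-0.16780882861502217), array([ 554.853, -173.167]), array([3.188, 3.188]))
lens (array([ 582.199, -266.118,  273.118]), [np.float64(0.8775465583026445), np.float64(0.8775465583026123)])
handle top [ 546.126 -302.276  314.   ] [ 544.974 -302.219  314.   ]
post top (array([ 659.631, -187.185,  275.715]), [np.float64(0.5060881199442145), np.float64(0.5060881199442352)])
hooks root/tip [array([586.457, 267.312, 258.   ]), array([512.599, 249.002, 263.   ]), array([613.36 , 169.895, 258.   ]), array([538.624, 151.317, 263.   ]), array([638.374,  74.413, 258.   ]), array([564.411,  53.514, 263.   ])]
brass body top corners [array([526.481, 271.178, 180.   ]), array([538.426, 227.793, 180.   ])] bottom front [array([513.892, 273.495, 128.   ]), array([520.612, 227.93 , 128.   ])]
128 [199 200] [211 217] [205.844 208.828]
centroid z180 [519.998 247.744 180.   ]
```

```bash
cat >> h.py <<'E'
def rot(psi,t):
    c,s=np.cos(psi),np.sin(psi)
    z=np.array([c*np.sin(t),s*np.sin(t),-np.cos(t)]);y=np.array([-s,c,0]);return np.c_[np.cross(y,z),y,z]
def go(p,psi,t,grasp=True):
    "shift and turn from the measured pose that bring the grasp point (or TCP) to p"
    s=arm.read_state();R0=R.from_quat(s["ee_rot"]).as_matrix();Rt=rot(psi,t)
    p=np.array(p,float)-(155*Rt[:,2] if grasp else 0)
    print("travel",R0.T@(p-s["position"]),"dr",R.from_matrix(R0.T@Rt).as_rotvec(),"TCP",p)
E
python3 - <<'E'
from h import *
go([450,-250,520],-.2,.4,False)
go([420,150,450],.265,.9,False)
z=rot(.265,.9)[:,2]
go(np.array([525.6,250.7,158])-80*z,.265,.9)
E
```

```text
travel [-345.09   243.198 -115.832] dr [ 0.108 -0.391  0.521] TCP [ 450. -250.  520.]
travel [-445.79   631.337  -45.068] dr [ 0.03  -0.9    0.058] TCP [420. 150. 450.]
travel [-394.543  703.979  101.004] dr [ 0.03  -0.9    0.058] TCP [347.944 202.487 304.078]
```

>>> {"api": "move_arm", "payload": {"fingers": [70,70,70,70,70,70,70,70,70,70], "travel": [[-345,243,-116],[-345,243,-116],[-345,243,-116],[-345,243,-116],[-345,243,-116],[-345,243,-116],[-345,243,-116],[-345,243,-116],[-345,243,-116],[-345,243,-116]], "dr": [[0,-0.4,0.05],[0,-0.4,0.05],[0,-0.4,0.05],[0,-0.4,0.05],[0,-0.4,0.05],[0,-0.4,0.05],[0,-0.4,0.05],[0,-0.4,0.05],[0,-0.4,0.05],[0,-0.4,0.05]]}}

```text
clock: 1.1
position: [451.7, -247.0, 521.7]
ee_rot: [-0.139, 0.97, 0.033, 0.197]
contact_force: [-1.2, 0.3, 0.1]
gripper_width: 69.9
grasp_force: 0.0
```

Run:
```python
from h import *
print(arm.read_state()["joints"])
go([420,150,450],.265,.9,False)
z=rot(.265,.9)[:,2]
go(np.array([525.6,250.7,158])-80*z,.265,.9)
```

```text
[-0.245  0.075 -0.047 -0.231 -1.112 -0.974]
travel [-45.674 389.122 101.166] dr [ 0.02  -0.498  0.011] TCP [420. 150. 450.]
travel [ 61.652 458.489 214.785] dr [ 0.02  -0.498  0.011] TCP [347.944 202.487 304.078]
```

>>> {"api": "move_arm", "payload": {"fingers": [70,70,70,70,70,70,70,70,70,70], "travel": [[-46,389,101],[-46,389,101],[-46,389,101],[-46,389,101],[-46,389,101],[-46,389,101],[-46,389,101],[-46,389,101],[62,458,215],[62,458,215]], "dr": [[0.02,-0.5,0.01],[0.02,-0.5,0.01],[0.02,-0.5,0.01],[0.02,-0.5,0.01],[0.02,-0.5,0.01],[0.02,-0.5,0.01],[0.02,-0.5,0.01],[0.02,-0.5,0.01],[0.02,-0.5,0.01],[0.02,-0.5,0.01]]}}

```text
clock: 2.1
position: [405.4, 80.7, 487.3]
ee_rot: [-0.118, 0.904, 0.054, 0.408]
contact_force: [0.6, -0.7, 0.5]
gripper_width: 70.1
grasp_force: 0.0
```

Run:
```python
from h import *
print(arm.read_state()["joints"])
z=rot(.265,.9)[:,2]
go(np.array([525.6,250.7,158])-80*z,.265,.9)
```

```text
[ 0.445 -0.195 -0.84   1.013 -0.161 -2.701]
travel [153.412 132.227 103.231] dr [-0.002 -0.052 -0.003] TCP [347.944 202.487 304.078]
```

```bash
cat > k.py <<'E'
from h import *
from scipy.optimize import least_squares
def fk(q,g):
    a1,h,L1,e,L2,d6=g
    Ry=lambda a:R.from_euler('y',a).as_matrix();Rz=lambda a:R.from_euler('z',a).as_matrix();Rx=lambda a:R.from_euler('x',a).as_matrix()
    T=Rz(q[0]);p=np.array([0,0,h])+T@[a1,0,0]
    T=T@Ry(q[1]);p=p+T@[0,0,L1]
    T=T@Ry(-q[2]);p=p+T@[0,0,e]+T@[L2,0,0]
    T=T@Rx(S[0]*q[3])@Ry(-q[4]);p=p+T@[d6,0,0]
    T=T@Rx(S[1]*q[5])
    return p,T
S=[1,1]
Q=[[-.9834,.3855,.0067,-.0004,-1.194,-.2586],[-.245,.075,-.047,-.231,-1.112,-.974],[.445,-.195,-.84,1.013,-.161,-2.701]]
P=[[201.8,-591.3,403.7],[451.7,-247,521.7],[405.4,80.7,487.3]]
E4=[[-.1636,.9865,.001,-.0002],[-.139,.97,.033,.197],[-.118,.904,.054,.408]]
def calib():
    for s in ([1,1],[1,-1],[-1,1],[-1,-1]):
        S[:]=s
        f=lambda g:np.r_[np.ravel([fk(q,g)[0]-p for q,p in zip(Q,P)]),(g-[0,300,400,0,400,80])*.003]
        r=least_squares(f,[0,300,400,0,400,80]);
        F=[fk(q,r.x)[1].T@R.from_quat(e).as_matrix() for q,e in zip(Q,E4)]
        print(s,r.x,abs(r.fun[:9]).max());print([R.from_matrix(F[0].T@x).magnitude() for x in F]); 
        if s==[1,1]: print(F[0])
if __name__=="__main__": calib()
E
python3 k.py
```

```text
[1, 1] [195.827 101.151 642.728  20.468 172.272 242.203] 133.2200085629296
[0.0, 1.677240362033035, 2.8738689058309133]
[[ 0.001 -0.     1.   ]
 [-0.869  0.495  0.001]
 [-0.495 -0.869  0.   ]]
[1, -1] [195.827 101.151 642.728  20.468 172.272 242.203] 133.2200085629296
[0.0, 0.46162877343790004, 2.025301444788933]
[-1, 1] [402.972 120.78  388.648  11.319  60.072  16.952] 135.7530478771592
[0.0, 1.4307165196460436, 1.397456524475617]
[-1, -1] [402.972 120.78  388.648  11.319  60.072  16.952] 135.7530478771592
[0.0, 0.000564560035120904, 0.0013968808700930723]
```

```bash
sed -i 's/a1,h,L1,e,L2,d6=g/a1,h,L1,e,L2,d6,b,w=g/; s/+T@\[a1,0,0\]/+T@[a1,b,0]/; s/p=p+T@\[d6,0,0\]/p=p+T@[d6,0,w]/; s/,80\]/,80,0,0]/g' k.py; python3 k.py|tail -2; cat h.py | head -0; python3 -c "
from h import *
s=arm.read_state();print(s['joints'],s['position'],s['ee_rot'])"
```

```text
[-1, -1] [ 170.205   98.763  505.741   75.868  125.998  187.685 -159.091   98.864] 0.5467311876530516
[0.0, 0.000564560035120904, 0.0013968808700930723]
[ 0.445 -0.195 -0.84   1.013 -0.161 -2.701] [405.355  80.745 487.268] [-0.118  0.904  0.054  0.408]
```

>>> {"api": "move_arm", "payload": {"fingers": [70,70,70,70,70,70], "travel": [[0,0,-20],[0,0,-20],[0,0,-20],[0,0,-20],[0,0,-20],[0,0,-20]], "dr": [[0,0.45,0],[0,0.45,0],[0,0.45,0],[0,0.45,0],[0,0.45,0],[0,0.45,0]]}}

```text
clock: 2.7
position: [392.1, 75.7, 501.2]
ee_rot: [-0.127, 0.972, 0.026, 0.198]
contact_force: [0.1, 0.3, 0.2]
gripper_width: 69.7
grasp_force: 0.0
```

```bash
python3 -c "
from h import *
s=arm.read_state();print(s['joints'],s['position'],s['ee_rot'])"
```

```text
[ 0.645 -0.172 -0.486  0.19  -0.89  -2.047] [392.065  75.698 501.242] [-0.127  0.972  0.026  0.198]
```

>>> {"api": "move_arm", "payload": {"fingers": [70,70,70,70,70,70], "travel": [[0,100,100],[0,100,100],[0,100,100],[0,100,100],[0,100,100],[0,100,100]], "dr": [[0,0.15,-0.4],[0,0.15,-0.4],[0,0.15,-0.4],[0,0.15,-0.4],[0,0.15,-0.4],[0,0.15,-0.4]]}}

```text
clock: 3.3
position: [403.2, 181.8, 409.8]
ee_rot: [-0.319, 0.939, -0.023, 0.126]
contact_force: [-0.6, -0.9, 0.7]
gripper_width: 69.9
grasp_force: 0.0
```

```bash
python3 -c "
from h import *
s=arm.read_state();print(s['joints'],s['position'],s['ee_rot'])"
```

```text
[ 0.832  0.01  -0.553  0.222 -0.818 -1.885] [403.213 181.776 409.842] [-0.319  0.939 -0.023  0.126]
```

```bash
cat > k2.py <<'E'
from k import *
import k
S[:]=[-1,-1]
Q+=[[.645,-.172,-.486,.19,-.89,-2.047],[.832,.01,-.553,.222,-.818,-1.885]]
P+=[[392.065,75.698,501.242],[403.213,181.776,409.842]]
f=lambda g:np.r_[np.ravel([fk(q,g)[0]-p for q,p in zip(Q,P)]),(g-[0,300,400,0,400,80,0,0])*.001]
r=least_squares(f,[0,300,400,0,400,80,0,0]);G=r.x
F=fk(Q[0],G)[1].T@R.from_quat(E4[0]).as_matrix()
lo=np.array([-3.14,-1.21,-1.07,-3.16,-2.99,-3.1])+.02;hi=np.array([3.14,2.06,1.41,2.05,-.16,3.1])-.02
def ik(p,psi,t,seeds,grasp=True):
    Rt=rot(psi,t);p=np.array(p,float)-(155*Rt[:,2] if grasp else 0);out=[]
    def g(q):
        x,T=fk(q,G);return np.r_[(x-p)/100,R.from_matrix((T@F).T@Rt).as_rotvec()]
    for s in seeds:
        o=least_squares(g,np.clip(s,lo+.001,hi-.001),bounds=(lo,hi))
        if abs(o.fun).max()<1e-3 and not any(np.allclose(o.x,y,atol=.02) for y in out):out.append(o.x)
    return out
E
cat > run.py <<'E'
from k2 import *
print(G,abs(r.fun[:15]).max())
rng=np.random.default_rng(0);seeds=list(rng.uniform(lo,hi,(25,6)))+Q
L=np.array([525.6,250.7,158])
for t in (.6,.75,.9,1.05):
    for d in(0,80):
        print("lock",t,d);[print(q) for q in ik(L-d*rot(.265,t)[:,2],.265,t,seeds)]
    print("nest",t);[print(q) for q in ik([552.5,-171,120],-.16,t,seeds)]
E
python3 run.py
```

```text
[  89.357  111.295  576.829   63.719  183.408  245.729 -156.143   96.291] 17.9948378530446
lock 0.6 0
[ 3.047 -1.16  -0.374  0.758 -2.849  2.608]
[ 0.753  0.265 -0.874  1.954 -0.29   2.33 ]
lock 0.6 80
[ 3.005 -1.018 -0.285  0.693 -2.789  2.57 ]
[ 0.805  0.067 -0.917  1.389 -0.3    2.871]
nest 0.6
lock 0.75 0
[ 3.021 -1.149 -0.642  0.656 -2.708  2.469]
lock 0.75 80
[ 2.954 -0.995 -0.611  0.586 -2.573  2.422]
[ 0.943  0.038 -1.031  1.829 -0.458  2.323]
nest 0.75
lock 0.9 0
[ 2.991 -1.117 -0.926  0.588 -2.535  2.34 ]
lock 0.9 80
[ 2.878 -0.931 -0.965  0.55  -2.284  2.3  ]
nest 0.9
lock 1.05 0
lock 1.05 80
nest 1.05
```

```bash
cat > k3.py <<'E'
from k2 import *
import itertools
def fk(q,g):
    a1,b,h,L1x,L1,L2,e,y4,z4,d6,w,y5=g
    Ry=lambda a:R.from_euler('y',a).as_matrix();Rz=lambda a:R.from_euler('z',a).as_matrix();Rx=lambda a:R.from_euler('x',a).as_matrix()
    T=Rz(q[0]);p=T@[a1,b,h]
    T=T@Ry(q[1]);p=p+T@[L1x,0,L1]
    T=T@Ry(-q[2]);p=p+T@[L2,0,e]
    T=T@Rx(-q[3]);p=p+T@[0,y4,z4]
    T=T@Ry(-q[4]);p=p+T@[d6,y5,w]
    return p,T@Rx(-q[5])
N="a1,b,h,L1x,L1,L2,e,y4,z4,d6,w,y5".split(",")
g0=np.array([0,0,300,0,400,400,0,0,0,80,0,0.])
def fit(off):
    W=np.array([1000 if n in off else .001 for n in N])
    f=lambda g:np.r_[np.ravel([fk(q,g)[0]-p for q,p in zip(Q,P)]),(g-g0)*W]
    return least_squares(f,g0,x_scale='jac')
if __name__=="__main__":
  opt=["a1","b","L1x","e","y4","z4","w","y5"]
  res=[]
  for k in range(1,5):
    for on in itertools.combinations(opt,k):
        r=fit([o for o in opt if o not in on]);res.append((abs(r.fun[:15]).max(),on,r.x))
  for x in sorted(res,key=lambda x:x[0]+6*len(x[1]))[:6]:print(*x)
E
python3 k3.py
```

```text
0.20950667491592867 ('y4',) [   0.      -0.     160.317    0.     565.056  421.823   -0.    -159.802
   -0.     124.209   -0.      -0.   ]
0.2095066784803521 ('y5',) [   0.      -0.     160.317    0.     565.056  421.823   -0.      -0.
   -0.     124.209   -0.    -159.802]
0.20951390736374265 ('y4', 'y5') [  0.     -0.    160.317   0.    565.056 421.823  -0.    -79.901  -0.
 124.209  -0.    -79.9  ]
0.21368107230200906 ('L1x', 'y4') [   0.      -0.     160.272    0.138  564.978  421.714   -0.    -159.797
   -0.     124.116   -0.      -0.   ]
0.2136811277520394 ('L1x', 'y5') [   0.      -0.     160.272    0.138  564.978  421.714   -0.      -0.
   -0.     124.116   -0.    -159.797]
0.21624519196475944 ('a1', 'y5') [   0.198   -0.     160.229    0.     565.009  421.636   -0.      -0.
   -0.     124.139   -0.    -159.796]
```

```bash
sed -i '/^  res=\[\]/,$d; /__main__/,$d' k3.py
cat >> k3.py <<'E'
off=["a1","b","L1x","e","z4","w","y5"]
G=fit(off).x
F=fk(Q[0],G)[1].T@R.from_quat(E4[0]).as_matrix()
def ik(p,psi,t,seeds,grasp=True,flip=False):
    Rt=rot(psi,t);p=np.array(p,float)-(155*Rt[:,2] if grasp else 0);out=[]
    if flip:Rt=Rt@np.diag([-1,-1,1])
    def g(q):
        x,T=fk(q,G);return np.r_[(x-p)/100,R.from_matrix((T@F).T@Rt).as_rotvec()]
    for s in seeds:
        o=least_squares(g,np.clip(s,lo+.001,hi-.001),bounds=(lo,hi))
        if abs(o.fun).max()<1e-3 and not any(np.allclose(o.x,y,atol=.02) for y in out):out.append(o.x)
    return out
E
cat > run.py <<'E'
from k3 import *
rng=np.random.default_rng(0);seeds=list(rng.uniform(lo,hi,(25,6)))+Q
L=np.array([525.6,250.7,158])
for t in (.6,.75,.9,1.1):
  for fl in(0,1):
    for d in(0,80):
        print("lock",t,d,fl);[print(q) for q in ik(L-d*rot(.265,t)[:,2],.265,t,seeds,flip=fl)]
    print("nest",t,fl);[print(q) for q in ik([552.5,-171,120],-.16,t,seeds,flip=fl)]
E
python3 run.py
```

```text
lock 0.6 0 0
lock 0.6 80 0
nest 0.6 0
lock 0.6 0 1
lock 0.6 80 1
nest 0.6 1
lock 0.75 0 0
lock 0.75 80 0
nest 0.75 0
lock 0.75 0 1
lock 0.75 80 1
nest 0.75 1
lock 0.9 0 0
[ 0.134  0.249 -0.705 -2.784 -0.296  1.309]
lock 0.9 80 0
nest 0.9 0
[-0.507  0.303 -0.478 -1.852 -0.281  0.514]
lock 0.9 0 1
[ 0.134  0.249 -0.705 -2.784 -0.297 -1.832]
lock 0.9 80 1
nest 0.9 1
[-0.507  0.304 -0.478 -1.853 -0.281 -2.627]
lock 1.1 0 0
[ 0.1    0.342 -0.878 -2.926 -0.756  1.488]
lock 1.1 80 0
[ 0.064  0.144 -0.965 -2.843 -0.652  1.423]
nest 1.1 0
[-0.741  0.421 -0.688 -2.332 -0.741  1.201]
lock 1.1 0 1
[ 0.1    0.343 -0.878 -2.926 -0.756 -1.653]
lock 1.1 80 1
[ 0.064  0.144 -0.965 -2.843 -0.652 -1.718]
nest 1.1 1
[-0.741  0.421 -0.689 -2.332 -0.741 -1.941]
```

```bash
cat >> k3.py <<'E'
def pose(q):
    p,T=fk(q,G);return p,T@F
def rows(path,skip):
    "print rows as lists, each call of 10 rows relative to the pose at its begin"
    for i in range(0,len(path)-1,10):
        p0,R0=pose(path[i]);tr=[];dr=[]
        for q in path[i+1:i+11]:
            p,Rq=pose(q);tr.append([int(round(x)) for x in R0.T@(p-p0)]);dr.append([round(float(x),2) for x in R.from_matrix(R0.T@Rq).as_rotvec()])
        print(tr);print(dr)
E
cat > run.py <<'E'
from k3 import *
q0=arm.read_state()["joints"]
L=np.array([525.6,250.7,158])
q1=ik(L-80*rot(.265,1.1)[:,2],.265,1.1,[[.064,.144,-.965,-2.843,-.652,1.423]])[0]
print(q0,q1)
path=[q0+(q1-q0)*s for s in np.linspace(0,1,21)]
pp=[pose(q) for q in path]
for i,(p,T) in enumerate(pp):
    st=np.linalg.norm(p-pp[i-1][0]),R.from_matrix(pp[i-1][1].T@T).magnitude()
    if i%2==0 or st[1]>.15 and i: print(i,p,p+173*T[:,2],st)
rows(path,0)
E
python3 run.py
```

```text
[ 0.832  0.01  -0.553  0.222 -0.818 -1.885] [ 0.064  0.144 -0.965 -2.843 -0.652  1.423]
0 [403.205 181.787 409.792] [446.787 188.383 242.501] (np.float64(166.24176342431724), 0.9320446946525432)
2 [372.103 142.141 347.363] [384.074 167.864 176.706] (np.float64(39.05664573023527), 0.10787142515425696)
4 [329.507 118.957 296.383] [319.962 171.163 131.724] (np.float64(33.96484731368079), 0.10038638830897866)
6 [283.726 113.573 258.827] [266.149 195.213 107.318] (np.float64(28.425715527581993), 0.09662870157873459)
8 [243.163 124.399 235.17 ] [232.197 233.241 101.147] (np.float64(22.820804069859708), 0.09668697102347419)
10 [215.048 147.076 224.428] [224.07  275.809 109.209] (np.float64(17.80927105591099), 0.0999073910741533)
12 [204.315 175.105 224.374] [243.231 312.3   126.435] (np.float64(14.575440109930394), 0.10519043202247066)
14 [212.828 200.836 231.887] [286.423 332.637 147.381] (np.float64(14.505071691043943), 0.111395281062667)
16 [239.066 216.678 243.393] [346.204 328.931 166.909] (np.float64(17.42451115205515), 0.11758547299289568)
18 [278.336 216.331 255.331] [412.105 296.81
[... 210 characters left out ...]
2], [120, 8, 89], [145, 20, 103], [166, 35, 113], [183, 53, 121], [196, 71, 126], [204, 89, 129], [206, 107, 131]]
[[-0.1, 0.05, -0.03], [-0.2, 0.07, -0.05], [-0.3, 0.08, -0.06], [-0.4, 0.06, -0.07], [-0.49, 0.02, -0.07], [-0.57, -0.03, -0.06], [-0.64, -0.1, -0.05], [-0.69, -0.19, -0.03], [-0.72, -0.28, -0.01], [-0.72, -0.38, 0.01]]
[[0, 12, 11], [-5, 22, 20], [-14, 29, 29], [-26, 32, 35], [-41, 32, 39], [-58, 28, 40], [-75, 19, 39], [-92, 6, 34], [-108, -10, 26], [-121, -31, 15]]
[[0.01, -0.1, -0.01], [0.05, -0.2, -0.02], [0.1, -0.29, -0.02], [0.17, -0.38, -0.03], [0.26, -0.45, -0.03], [0.36, -0.51, -0.03], [0.48, -0.56, -0.03], [0.6, -0.58, -0.02], [0.72, -0.58, -0.0], [0.85, -0.57, 0.02]]
```

```bash
sed -i 's/^path=.*/path=[q0+(q1-q0)*s+np.array([0,-.05,.4,0,0,0])*np.sin(np.pi*s) for s in np.linspace(0,1,21)]/' run.py; python3 run.py
```

```text
[ 0.832  0.01  -0.553  0.222 -0.818 -1.885] [ 0.064  0.144 -0.965 -2.843 -0.652  1.423]
0 [403.205 181.787 409.792] [446.787 188.383 242.501] (np.float64(166.24176342431724), 0.9320446946525432)
2 [401.378 169.718 400.35 ] [430.382 211.486 234.992] (np.float64(6.211616169923334), 0.1144810146051444)
4 [395.406 172.101 392.771] [418.683 250.777 240.464] (np.float64(5.64101541311281), 0.11900691867315687)
6 [387.05  184.532 386.09 ] [412.229 295.535 255.808] (np.float64(9.04012203400893), 0.117214695703912)
8 [377.097 201.959 378.627] [410.749 336.639 275.39 ] (np.float64(11.11484433098475), 0.10893307942478857)
10 [366.148 219.697 368.698] [414.607 367.384 292.742] (np.float64(11.584312572448727), 0.097361551922791)
12 [355.159 233.81  355.345] [424.724 382.934 301.942] (np.float64(10.999984477426295), 0.0892474795415861)
14 [345.4   241.014 338.361] [440.977 379.476 298.083] (np.float64(10.39943338382369), 0.0921236098566454)
16 [337.714 238.467 317.7  ] [460.001 354.066 277.555] (np.float64(11.685006603902869), 0.10679434350227499)
18 [331.387 223.834 293.099] [474.013 305.571 239.1
[... 181 characters left out ...]
11, -7, 8], [14, -6, 11], [16, -1, 14], [16, 6, 17], [16, 15, 19], [15, 25, 21], [15, 35, 24], [14, 46, 28], [15, 57, 32]]
[[-0.11, -0.02, -0.02], [-0.21, -0.07, -0.04], [-0.31, -0.13, -0.06], [-0.4, -0.21, -0.09], [-0.47, -0.29, -0.11], [-0.53, -0.39, -0.13], [-0.58, -0.5, -0.14], [-0.61, -0.6, -0.15], [-0.62, -0.71, -0.14], [-0.62, -0.8, -0.13]]
[[5, 6, 8], [12, 12, 15], [19, 16, 21], [28, 18, 26], [38, 19, 29], [50, 18, 30], [63, 15, 30], [78, 11, 27], [95, 5, 22], [114, -2, 13]]
[[0.02, -0.09, -0.01], [0.07, -0.17, -0.02], [0.13, -0.23, -0.02], [0.21, -0.28, -0.01], [0.3, -0.31, -0.0], [0.4, -0.32, 0.02], [0.52, -0.31, 0.04], [0.64, -0.27, 0.07], [0.75, -0.21, 0.11], [0.87, -0.12, 0.15]]
```

>>> {"api": "move_arm", "payload": {"fingers": [70,70,70,70,70,70,70,70,70,70], "travel": [[6,-6,4],[11,-7,8],[14,-6,11],[16,-1,14],[16,6,17],[16,15,19],[15,25,21],[15,35,24],[14,46,28],[15,57,32]], "dr": [[-0.11,-0.02,-0.02],[-0.21,-0.07,-0.04],[-0.31,-0.13,-0.06],[-0.4,-0.21,-0.09],[-0.47,-0.29,-0.11],[-0.53,-0.39,-0.13],[-0.58,-0.5,-0.14],[-0.61,-0.6,-0.15],[-0.62,-0.71,-0.14],[-0.62,-0.8,-0.13]]}}

```text
clock: 4.3
position: [365.9, 219.3, 369.7]
ee_rot: [-0.382, 0.757, 0.373, 0.376]
contact_force: [-0.6, -1.3, -1.5]
gripper_width: 70.0
grasp_force: 0.0
```

```bash
cat > run.py <<'E'
from k3 import *
q0=arm.read_state()["joints"]
L=np.array([525.6,250.7,158])
q1=ik(L-80*rot(.265,1.1)[:,2],.265,1.1,[[.064,.144,-.965,-2.843,-.652,1.423]])[0]
print(q0,q1)
path=[q0+(q1-q0)*s+np.array([0,0,.25,0,0,0])*s*(1-s) for s in np.linspace(0,1,11)]
print(np.round([pose(q)[0] for q in path[::3]]))
rows(path,0)
E
python3 run.py
```

```text
[ 0.448  0.024 -0.36  -1.31  -0.73  -0.233] [ 0.064  0.144 -0.965 -2.843 -0.652  1.423]
[[366. 219. 370.]
 [343. 236. 335.]
 [333. 237. 309.]
 [328. 212. 278.]]
[[13, 7, 9], [25, 13, 16], [35, 17, 23], [43, 20, 28], [52, 21, 31], [60, 20, 32], [70, 16, 32], [82, 10, 29], [96, 4, 23], [115, -3, 14]]
[[0.02, -0.07, -0.0], [0.06, -0.14, -0.0], [0.12, -0.2, 0.0], [0.2, -0.25, 0.01], [0.29, -0.28, 0.02], [0.4, -0.3, 0.04], [0.51, -0.29, 0.06], [0.63, -0.26, 0.08], [0.75, -0.2, 0.11], [0.86, -0.12, 0.15]]
```

Tracking the model branch; continue.

>>> {"api": "move_arm", "payload": {"fingers": [70,70,70,70,70,70,70,70,70,70], "travel": [[13,7,9],[25,13,16],[35,17,23],[43,20,28],[52,21,31],[60,20,32],[70,16,32],[82,10,29],[96,4,23],[115,-3,14]], "dr": [[0.02,-0.07,0.0],[0.06,-0.14,0.0],[0.12,-0.2,0.0],[0.2,-0.25,0.01],[0.29,-0.28,0.02],[0.4,-0.3,0.04],[0.51,-0.29,0.06],[0.63,-0.26,0.08],[0.75,-0.2,0.11],[0.86,-0.12,0.15]]}}

```text
clock: 5.3
position: [323.1, 194.8, 263.9]
ee_rot: [-0.114, 0.848, 0.069, 0.514]
contact_force: [-0.3, 0.4, -0.6]
gripper_width: 69.7
grasp_force: 0.0
```

>>> {"api": "move_arm", "payload": {"fingers": [70,70], "travel": [[0,0,0],[0,0,0]], "dr": [[0,0,0],[0,0,0]]}}

```text
clock: 5.5
position: [323.2, 195.6, 264.1]
ee_rot: [-0.115, 0.847, 0.072, 0.515]
contact_force: [0.5, 0.4, 0.2]
gripper_width: 69.8
grasp_force: 0.0
```

Run:
```python
from h import *
print(arm.read_state()["joints"])
m=arm.camera_model("wrist");im=arm.get_image("wrist");np.savez("w.npz",K=m["intrinsics"],P=m["pose"])
cv2.imwrite("pics/w1.png",im[:,:,::-1])
L=np.array([525.6,250.7,158])
go(L-80*rot(.265,1.1)[:,2],.265,1.1)
```

```text
[ 0.063  0.142 -0.958 -2.824 -0.638  1.407]
travel [-0.041  0.074 -0.361] dr [ 0.008 -0.005  0.   ] TCP [323.477 195.847 264.595]
```

View pics/w1.png

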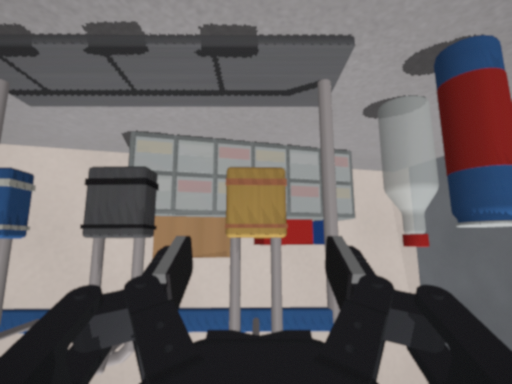

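Run:
```python
from h import *
d=np.load("w.npz");m={"intrinsics":d["K"],"pose":d["P"]}
im=cv2.imread("pics/w1.png");h=cv2.cvtColor(im,cv2.COLOR_BGR2HSV)
k=cv2.inRange(h,(12,110,60),(35,255,255));k[:,:215]=0;k[:,300:]=0;k[:155]=0;k[245:]=0
n,l,st,c=cv2.connectedComponentsWithStats(k);i=1+st[1:,4].argmax();print(st[i],c[i])
yx=np.argwhere(l==i)
for r in range(168,240,10):
    x=yx[yx[:,0]==r][:,1]; print(r,x.min(),x.max(),end="; ")
print(d["P"])
# plane of front face: normal stand x, through lock centre -12
nrm=np.array([np.cos(.265),np.sin(.265),0]);ydir=np.array([-nrm[1],nrm[0],0]);O=np.array([573,160,0])
for sx in(-38,-34,-30):
    q=[]
    for u,v in [(st[i][0],200),(st[i][0]+st[i][2],200),(256,st[i][1]),(256,st[i][1]+st[i][3])]:
        o,dd=ray("wrist",u-.5,v-.5,m);t=((O+sx*nrm-o)@nrm)/(dd@nrm);p=o+t*dd;q.append(((p-O)@ydir,p[2]))
    print(sx,q)
```

```text
[ 215  184   72   61 3338] [252.314 211.971]Traceback (most recent call last):
  File "<stdin>", line 8, in <module>
    return umr_minimum(a, axis, None, out, keepdims, initial, where)
ValueError: zero-size array to reduction operation minimum which has no identity
```

Run:
```python
from h import *
d=np.load("w.npz");m={"intrinsics":d["K"],"pose":d["P"]}
nrm=np.array([np.cos(.265),np.sin(.265),0]);ydir=np.array([-nrm[1],nrm[0],0]);O=np.array([573,160,0])
def f(u,v,sx):
    o,dd=ray("wrist",u,v,m);t=((O+sx*nrm-o)@nrm)/(dd@nrm);p=o+t*dd;return np.array([(p-O)@ydir,p[2]])
for sx in(-40,-37,-34,-31,-28):
    print(sx,*[f(u,v,sx) for u,v in [(226,200),(286,200),(256,167),(256,238)]])
print(f(256,325,-36))
```

```text
-40 [ 77.97  154.715] [119.887 154.86 ] [ 98.983 131.034] [ 98.836 180.968]
-37 [ 77.651 154.289] [120.2   154.436] [ 98.981 130.251] [ 98.832 180.939]
-34 [ 77.333 153.864] [120.514 154.013] [ 98.979 129.468] [ 98.828 180.909]
-31 [ 77.014 153.438] [120.827 153.589] [ 98.977 128.685] [ 98.824 180.879]
-28 [ 76.696 153.012] [121.141 153.166] [ 98.976 127.903] [ 98.82  180.849]
[ 98.663 237.692]
```

>>> {"api": "move_arm", "payload": {"fingers": [70,70,70,70,70,70], "travel": [[0,0,20],[0,0,40],[0,0,60],[0,0,74],[0,0,83],[0,0,83]], "dr": [[0.008,-0.005,0],[0.008,-0.005,0],[0.008,-0.005,0],[0.008,-0.005,0],[0.008,-0.005,0],[0.008,-0.005,0]]}}

```text
clock: 6.15
position: [395.3, 216.4, 225.1]
ee_rot: [-0.113, 0.846, 0.069, 0.517]
contact_force: [0.1, -0.1, 1.0]
gripper_width: 69.8
grasp_force: 0.0
```

>>> {"api": "move_arm", "payload": {"fingers": [38,38,38,38,38,38,38,38], "travel": [[0,0,0],[0,0,0],[0,0,0],[0,0,0],[0,0,0],[0,0,0],[0,0,0],[0,0,0]], "dr": [[0,0,0],[0,0,0],[0,0,0],[0,0,0],[0,0,0],[0,0,0],[0,0,0],[0,0,0]]}}

```text
clock: 6.95
position: [394.1, 216.0, 225.3]
ee_rot: [-0.113, 0.846, 0.069, 0.517]
contact_force: [-3.1, 0.6, 4.1]
gripper_width: 43.4
grasp_force: 61.2
```

Run:
```python
from h import *
s=arm.read_state();print(s)
R0=R.from_quat(s["ee_rot"]).as_matrix()
g=s["position"]+155*R0[:,2];print("grasp",g)
c,sn=np.cos(.265),np.sin(.265)
for d in [[0,0,13],[-20,0,13],[-60,0,15],[-80,0,18]]:
    print(d,R0.T@np.array([c*d[0],sn*d[0],d[2]]))
```

```text
{'clock': 6.95, 'joints': array([ 0.104,  0.353, -0.877, -2.933, -0.762,  1.494]), 'joint_vel': array([ 0.002,  0.   ,  0.002, -0.001, -0.001,  0.001]), 'joint_efforts': array([ -1.12 , -23.762,   7.366,  -2.01 ,  -0.75 ,  -0.147]), 'position': array([394.074, 216.031, 225.33 ]), 'ee_rot': array([-0.113,  0.846,  0.069,  0.517]), 'contact_force': array([-3.132,  0.583,  4.137]), 'wrist_torque': array([-0.125,  0.767,  0.326]), 'grasp_force': 61.15709066390991, 'gripper_width': 43.44281632868151}
grasp [527.211 252.147 154.653]
[0, 0, 13] [-11.57   -0.006  -5.928]
[-20, 0, 13] [ -2.45   -0.003 -23.728]
[-60, 0, 15] [ 14.009   0.001 -60.239]
[-80, 0, 18] [ 20.459   0.002 -79.407]
```

>>> {"api": "move_arm", "payload": {"fingers": [38,38,38,38,38], "travel": [[-5,0,-2.5],[-9,0,-4.5],[-12,0,-6.2],[-12,0,-6.2],[-12,0,-6.2]], "dr": [[0,0,0],[0,0,0],[0,0,0],[0,0,0],[0,0,0]]}}

```text
clock: 7.45
position: [393.8, 215.8, 238.3]
ee_rot: [-0.113, 0.847, 0.069, 0.516]
contact_force: [-0.2, -1.0, -4.4]
gripper_width: 43.4
grasp_force: 60.9
```

>>> {"api": "move_arm", "payload": {"fingers": [38,38,38,38,38,38,38], "travel": [[4.6,0,-9],[9,0,-18],[18,0,-36],[27,0,-53],[36,0,-71],[36,0,-71],[36,0,-71]], "dr": [[0,0,0],[0,0,0],[0,0,0],[0,0,0],[0,0,0],[0,0,0],[0,0,0]]}}

```text
clock: 8.15
position: [316.6, 194.9, 239.1]
ee_rot: [-0.112, 0.846, 0.068, 0.516]
contact_force: [1.7, 0.4, -3.9]
gripper_width: 42.9
grasp_force: 61.2
```

```bash
cat > run.py <<'E'
from k3 import *
s=arm.read_state();q0=s["joints"];print(q0,s["contact_force"],s["gripper_width"])
im=arm.get_image("top");cv2.imwrite("pics/t1.png",im[:,:,::-1])
im=arm.get_image("scene");cv2.imwrite("pics/s1.png",im[:,:,::-1])
sd=[[-.741,.421,-.689,-2.332,-.741,1.2],[-.4,.3,-.8,-2.5,-.7,1.2],q0]
for p,psi in [([450,40,230],0.1),([530,-168,200],-.16),([552.5,-171,170],-.16),([552.5,-171,120],-.16)]:
    print(p,ik(p,psi,1.1,sd))
c=np.hstack([cv2.imread("pics/t1.png")[130:250,160:310],cv2.imread("pics/s1.png")[110:230,210:360]])
cv2.imwrite("pics/c1.png",cv2.resize(c,None,fx=2.6,fy=2.6,interpolation=cv2.INTER_CUBIC))
E
python3 run.py
```

```text
[ 0.055  0.232 -1.03  -2.88  -0.795  1.482] [ 1.664  0.378 -3.919] 42.86314765572654
[450, 40, 230] [array([-0.231, -0.114, -0.733, -1.963, -0.318,  0.565])]
[530, -168, 200] [array([-0.646,  0.161, -0.58 , -2.015, -0.479,  0.727])]
[552.5, -171, 170] [array([-0.678,  0.271, -0.602, -2.171, -0.564,  0.934])]
[552.5, -171, 120] [array([-0.741,  0.421, -0.688, -2.332, -0.741,  1.201])]
```

View pics/c1.png

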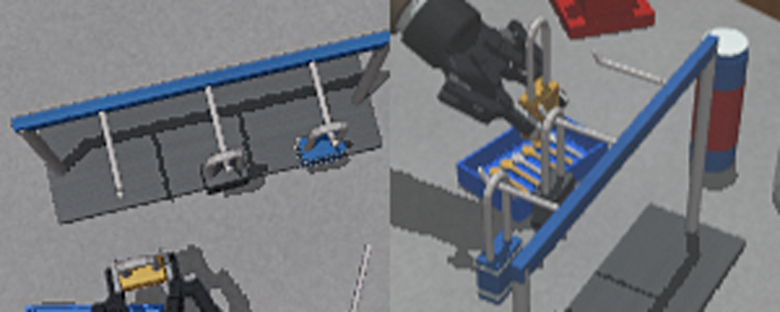

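```bash
cat >> k3.py <<'E'
def cur():
    s=arm.read_state();M=R.from_quat(s["ee_rot"]).as_matrix();z=M[:,2]
    return s["position"]+155*z,np.arctan2(z[1],z[0]),np.arccos(-z[2]),np.arctan2(-M[0,1],M[1,1]),M
E
python3 - <<'E'
from k3 import *
g,psi,t,py,M=cur();print(g,psi,t,py,"y tilt",M[2,1])
go([480,-150,185],-.16,1.1)
go([550,-171,177],-.16,1.1)
E
```

```text
[450.79  231.045 168.375] 0.2638891316342012 1.096430882483916 0.26397952442524897 y tilt -0.0001760429830191118
travel [  12.761 -318.654  -60.048] dr [ 0.377 -0.003  0.193] TCP [ 343.627 -127.992  255.307]
travel [  -8.48  -357.19    -1.152] dr [ 0.377 -0.003  0.193] TCP [ 413.627 -148.992  247.307]
```

>>> {"api": "move_arm", "payload": {"fingers": [38,38,38,38,38,38,38,38,38,38], "travel": [[1,-20,-4],[2,-50,-9],[4,-85,-16],[5,-120,-23],[6,-155,-30],[8,-190,-36],[9,-225,-43],[10,-260,-49],[12,-295,-56],[13,-319,-60]], "dr": [[0.03,0,0.015],[0.07,0,0.035],[0.11,0,0.055],[0.15,0,0.077],[0.19,0,0.097],[0.23,0,0.118],[0.27,0,0.138],[0.31,0,0.159],[0.35,0,0.18],[0.377,0,0.193]]}}

```text
clock: 9.25
position: [344.0, -130.6, 255.5]
ee_rot: [0.068, 0.85, -0.043, 0.52]
contact_force: [0.6, 1.0, -4.4]
gripper_width: 43.2
grasp_force: 61.8
```

Run:
```python
from k3 import *
g,psi,t,py,M=cur();print(g,psi,t,py,"y tilt",M[2,1],arm.read_state()["joints"])
go([550,-171,170],-.16,1.0964)
```

```text
[ 480.145 -152.908  184.855] -0.1621038721510614 1.0976303615848055 -0.16087312276560528 y tilt -0.002404010176117813 [-0.736  0.131 -0.709 -2.052 -0.576  0.846]
travel [-19.696  -6.923  70.733] dr [-0.002  0.001  0.002] TCP [ 413.878 -149.033  240.804]
```

>>> {"api": "move_arm", "payload": {"fingers": [38,38,38,38,38,38], "travel": [[-5,-2,18],[-10,-4,36],[-15,-6,54],[-20,-7,71],[-20,-7,71],[-20,-7,71]], "dr": [[0,0,0],[0,0,0],[0,0,0],[0,0,0],[0,0,0],[0,0,0]]}}

```text
clock: 9.85
position: [413.7, -146.5, 239.7]
ee_rot: [0.067, 0.851, -0.041, 0.519]
contact_force: [-0.1, -0.3, -3.4]
gripper_width: 43.6
grasp_force: 61.7
```

Run:
```python
from k3 import *
g,psi,t,py,M=cur();print(g,psi,t,py)
for n in("top","scene","wrist"):
    cv2.imwrite(f"pics/{n}2.png",arm.get_image(n)[:,:,::-1])
m=arm.camera_model("wrist");np.savez("w2.npz",K=m["intrinsics"],P=m["pose"])
a=cv2.imread("pics/top2.png")[150:230,320:400];b=cv2.imread("pics/scene2.png")[230:330,140:240]
a=cv2.resize(a,(399,600//1),interpolation=cv2.INTER_CUBIC) if 0 else cv2.resize(a,(400,400),interpolation=cv2.INTER_CUBIC)
b=cv2.resize(b,(400,400),interpolation=cv2.INTER_CUBIC)
cv2.imwrite("pics/c2.png",np.hstack([a,b]))
```

```text
[ 549.785 -168.231  168.671] -0.15828036032879922 1.094631055825412 -0.1578359921437573
```

View pics/c2.png

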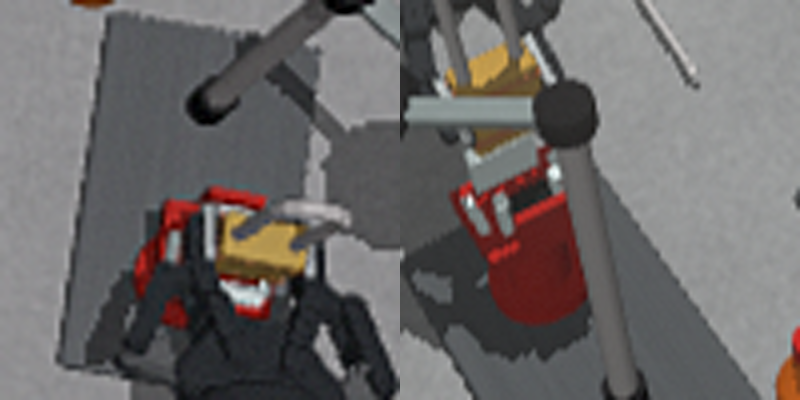

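View pics/wrist2.png

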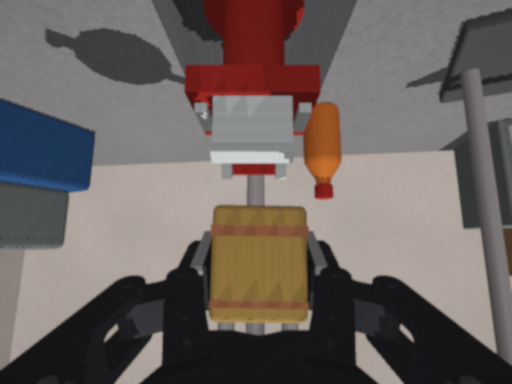

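Run:
```python
from k3 import *
d=np.load("w2.npz");m={"intrinsics":d["K"],"pose":d["P"]}
g,psi,t,py,M=cur()
ps=-.158;nx=np.array([np.cos(ps),np.sin(ps),0]);ny=np.array([-nx[1],nx[0],0]);H=np.array([552,-170,0])
def pl(u,v,xh):
    o,dd=ray("wrist",u,v,m);k=((H+xh*nx-o)@nx)/(dd@nx);p=o+k*dd;return np.array([xh,(p-H)@ny,p[2]])
def hz(u,v,z):
    p=hit("wrist",u,v,z,m)-H;return np.array([p@nx,p@ny])
print("grasp in H",(g-H)@nx,(g-H)@ny,"cam",d["P"][:3,3])
for xh in(-18,-14,-10):
    print(xh,*[pl(*a,xh) for a in [(211,264),(307,264),(259,207),(259,321)]])
print("lip z121",*[hz(*a,121) for a in [(211,157),(289,157),(250,152),(250,163)]])
print("block z110?",*[pl(*a,-30) for a in [(186,80),(320,80),(253,66),(253,100)]])
print("post",pl(248,190,110),pl(265,190,110))
T=lambda u,v,z:((lambda p:(p@nx,p@ny))(hit("top",*pix(u,v,5,320,150),z)-H))
z=g[2]-26.6
print("top: body top face corners",[T(u,v,z+52) for u,v in[(222,213),(310,225),(222,245),(303,252)]])
print("pivot",(np.array([659.6,-187.2,0])-H)@np.c_[nx,ny])
B=lambda u,v:(lambda p:(p@nx,p@ny))(hit("top",*pix(u,v,5,320,120),121)-H)
print("nest top0 z121",[B(*a) for a in[(205,370),(262,375),(190,430),(265,445),(187,450),(262,462)]])
```

```text
grasp in H -3.0373617351996565 1.4003303153605986 cam [ 406.398 -146.061  159.079]
-18 [-18.    -20.018 169.281] [-18.     22.    169.255] [-18.      0.983 144.202] [-18.      0.998 192.709]
-14 [-14.    -20.658 169.596] [-14.     22.657 169.569] [-14.      0.99  143.743] [-14.      1.006 193.747]
-10 [-10.    -21.299 169.911] [-10.     23.314 169.883] [-10.      0.998 143.283] [-10.      1.014 194.786]
lip z121 [-18.831 -21.3  ] [-18.916  14.887] [-26.536  -2.98 ] [-8.371 -3.505]
block z110? [-30.    -31.563  88.784] [-30.     28.106  88.739] [-30.     -1.757  81.911] [-30.     -1.692  98.332]
post [110.     -8.781 113.972] [110.      6.684 113.962]
top: body top face corners [(np.float64(5.374948809042017), np.float64(26.545003465050833)), (np.float64(7.272600587195109), np.float64(-18.188066542750494)), (np.float64(-10.935272296136045), np.float64(24.453837182927227)), (np.float64(-7.128021664236216), np.float64(-16.35201451926211))]
pivot [108.966  -0.056]
nest top0 z121 [(np.float64(16.786303942151175), np.float64(17.026500673014624)), (np.float64(19.61813194828186), np.float64(-13.78449420747579)), (np.float64(-17.26006432697409), np.float64(20.767927042568278)), (np.float64(-18.09420500866294), np.float64(-20.109407935052282)), (np.float64(-28.330996787191115), np.float64(20.944962783540333)), (np.float64(-27.540063185347258), np.float64(-19.656090589726507))]
```

Run:
```python
import cv2,numpy as np
im=cv2.imread("pics/wrist2.png");h=cv2.cvtColor(im,cv2.COLOR_BGR2HSV).astype(int)
def runs(m,lo=120,hi=400):
    x=np.flatnonzero(np.diff(np.r_[0,m[lo:hi].astype(int),0]));return [(int(a)+lo,int(b)+lo-1) for a,b in zip(x[::2],x[1::2]) if b-a>3]
for r in(72,80,88):print("red",r,runs((h[r,:,1]>150)&((h[r,:,0]<8)|(h[r,:,0]>172))))
for r in(100,115,130,140):print("grey",r,runs((h[r,:,1]<40)&(h[r,:,2]>120)))
for r in(153,156,159,162):print("lip",r,runs((h[r,:,2]>225)), h[r,250])
for r in(215,240,264,290):print("brass",r,runs((h[r,:,1]>100)&(h[r,:,0]>5)&(h[r,:,0]<35)))
for c in(245,259,275):print("brasscol",c,runs((h[:,c,1]>100)&(h[:,c,0]>5)&(h[:,c,0]<35),180,350))
```

```text
red 72 [(186, 318)]
red 80 [(185, 319)]
red 88 [(186, 319)]
grey 100 [(120, 187), (213, 291), (318, 399)]
grey 115 [(120, 195), (201, 207), (213, 291), (340, 399)]
grey 130 [(120, 202), (212, 292), (341, 399)]
grey 140 [(120, 302), (341, 399)]
lip 153 [] [ 90   4 207]
lip 156 [] [ 80   4 209]
lip 159 [] [ 90   4 208]
lip 162 [] [ 15   3 192]
brass 215 [(214, 305)]
brass 240 [(212, 306)]
brass 264 [(210, 307)]
brass 290 [(209, 308)]
brasscol 245 [(206, 321)]
brasscol 259 [(206, 322)]
brasscol 275 [(207, 321)]
```

>>> {"api": "move_arm", "payload": {"fingers": [38,38,38,38,38,38], "travel": [[-0.5,-2.9,0.9],[4,-2.9,3.2],[8.4,-2.9,5.5],[12,-2.9,7.3],[15.5,-2.9,9.1],[15.5,-2.9,9.1]], "dr": [[0,0,0],[0,0,0],[0,0,0],[0,0,0],[0,0,0],[0,0,0]]}}

```text
clock: 10.6
position: [413.9, -149.7, 221.4]
ee_rot: [0.068, 0.851, -0.041, 0.518]
contact_force: [0.4, 1.0, -4.1]
gripper_width: 43.4
grasp_force: 61.8
```

```bash
cat > chk.py <<'E'
from k3 import *
g,psi,t,py,M=cur();s=arm.read_state()
ps=-.155;nx=np.array([np.cos(ps),np.sin(ps),0]);ny=np.array([-nx[1],nx[0],0]);H=np.array([552,-170,0])
f=s["contact_force"];print("grasp H",(g-H)@nx,(g-H)@ny,g[2],"psi,t",psi,t,"F",f@nx,f@ny,f[2],"tq",s["wrist_torque"])
E
python3 chk.py
python3 - <<'E'
from h import *
m=arm.camera_model("wrist");im=arm.get_image("wrist");cv2.imwrite("pics/w3.png",im[:,:,::-1])
h=cv2.cvtColor(im,cv2.COLOR_RGB2HSV).astype(int)
def runs(m,lo=120,hi=400):
    x=np.flatnonzero(np.diff(np.r_[0,m[lo:hi].astype(int),0]));return [(int(a)+lo,int(b)+lo-1) for a,b in zip(x[::2],x[1::2]) if b-a>3]
for r in range(80,205,12):print(r,"red",runs((h[r,:,1]>150)&((h[r,:,0]<8)|(h[r,:,0]>172))),"grey",runs((h[r,:,1]<40)&(h[r,:,2]>120)))
for r in(240,264,290):print("brass",r,runs((h[r,:,1]>100)&(h[r,:,0]>5)&(h[r,:,0]<35)))
for c in(245,259,275):print("brasscol",c,runs((h[:,c,1]>100)&(h[:,c,0]>5)&(h[:,c,0]<35),180,350))
E
```

```text
grasp H -1.9267365434817072 -1.9298121632608787 150.26954542609167 psi,t -0.15956110960453718 1.093700353517729 F 0.22674500971090625 1.0930157156656544 -4.104745883183075 tq [0.44  2.67  0.001]
80 red [(229, 289)] grey [(172, 180), (339, 399)]
92 red [(229, 289)] grey [(180, 185), (333, 399)]
104 red [(191, 327)] grey [(120, 189), (329, 399)]
116 red [(191, 328)] grey [(120, 188), (330, 399)]
128 red [(191, 329)] grey [(120, 188), (344, 399)]
140 red [] grey [(120, 195), (199, 211), (219, 300), (307, 319), (344, 399)]
152 red [] grey [(120, 202), (218, 300), (345, 399)]
164 red [] grey [(120, 306), (346, 399)]
176 red [] grey [(120, 306), (346, 399)]
188 red [] grey [(120, 312), (341, 399)]
200 red [(321, 333)] grey [(120, 318), (337, 399)]
brass 240 [(212, 306)]
brass 264 [(210, 307)]
brass 290 [(209, 308)]
brasscol 245 [(206, 321)]
brasscol 259 [(206, 321)]
brasscol 275 [(207, 321)]
```

>>> {"api": "move_arm", "payload": {"fingers": [38,38,38,38,38], "travel": [[1.8,0,0.9],[3.6,0,1.8],[5.4,0,2.7],[5.4,0,2.7],[5.4,0,2.7]], "dr": [[0,0,0],[0,0,0],[0,0,0],[0,0,0],[0,0,0]]}}

```text
clock: 11.15
position: [414.1, -149.8, 216.2]
ee_rot: [0.068, 0.851, -0.042, 0.519]
contact_force: [0.4, -0.4, -3.7]
gripper_width: 43.2
grasp_force: 61.8
```

>>> {"api": "move_arm", "payload": {"fingers": [38,38,38,38], "travel": [[1.8,0,0.9],[3.6,0,1.8],[3.6,0,1.8],[3.6,0,1.8]], "dr": [[0,0,0],[0,0,0],[0,0,0],[0,0,0]]}}

```text
clock: 11.55
position: [414.9, -150.1, 213.1]
ee_rot: [0.067, 0.85, -0.042, 0.521]
contact_force: [1.7, 0.4, 2.0]
gripper_width: 42.9
grasp_force: 62.0
```

```bash
python3 chk.py
```

```text
grasp H -0.42459325266867026 -2.0921374584023735 142.76924761042193 psi,t -0.1594164091988845 1.0998023574624936 F 1.6740845977905414 0.6191329534537262 2.0315348545146508 tq [0.291 1.031 0.298]
```

>>> {"api": "move_arm", "payload": {"fingers": [38,38,38,38,38], "travel": [[-0.7,0,1.3],[1.1,0,2.2],[2.9,0,3.1],[2.9,0,3.1],[2.9,0,3.1]], "dr": [[0,0,0],[0,0,0],[0,0,0],[0,0,0],[0,0,0]]}}

```text
clock: 12.05
position: [415.9, -150.2, 207.9]
ee_rot: [0.068, 0.851, -0.042, 0.519]
contact_force: [6.0, -0.9, -3.3]
gripper_width: 43.4
grasp_force: 61.4
```

```bash
python3 chk.py
```

```text
grasp H 0.24892509120873874 -2.1037508613973777 137.01611005430323 psi,t -0.15970173126753953 1.0954650190117563 F 6.0858916877166624 0.06454351011358295 -3.287357488662794 tq [0.304 1.71  0.146]
```

>>> {"api": "move_arm", "payload": {"fingers": [38,38,38,38,38], "travel": [[-0.5,0,0.9],[1.3,0,1.8],[3.1,0,2.7],[3.1,0,2.7],[3.1,0,2.7]], "dr": [[0,0,0],[0,0,0],[0,0,0],[0,0,0],[0,0,0]]}}

```text
clock: 12.55
position: [416.0, -149.9, 204.1]
ee_rot: [0.068, 0.851, -0.042, 0.519]
contact_force: [-1.6, 0.7, 0.9]
gripper_width: 43.2
grasp_force: 62.3
```

```bash
python3 chk.py
```

```text
grasp H 0.3582954733066022 -1.6646109366639161 133.1229805561911 psi,t -0.15915686919630292 1.0951742397238136 F -1.7136280549369673 0.48941552726456916 0.9427183244506357 tq [0.281 1.691 0.095]
```

>>> {"api": "move_arm", "payload": {"fingers": [38,38,38,38,38], "travel": [[1.3,0,0.7],[2.7,0,1.4],[4,0,2],[4,0,2],[4,0,2]], "dr": [[0,0,0],[0,0,0],[0,0,0],[0,0,0],[0,0,0]]}}

```text
clock: 13.05
position: [416.1, -149.9, 199.6]
ee_rot: [0.067, 0.851, -0.042, 0.519]
contact_force: [-3.0, 1.0, 2.8]
gripper_width: 42.9
grasp_force: 62.5
```

```bash
python3 chk.py
```

```text
grasp H 0.4569597842648565 -1.7206903659478272 128.62705028616415 psi,t -0.15925950057921737 1.0949748828906116 F -3.0998282955541367 0.516088055287441 2.803053228197995 tq [0.203 1.725 0.084]
```

>>> {"api": "move_arm", "payload": {"fingers": [38,38,38,38,38,38], "travel": [[1.3,0,0.7],[2.7,0,1.4],[4,0,2],[5.3,0,2.7],[5.3,0,2.7],[5.3,0,2.7]], "dr": [[0,0,0],[0,0,0],[0,0,0],[0,0,0],[0,0,0],[0,0,0]]}}

```text
clock: 13.65
position: [416.2, -150.0, 193.3]
ee_rot: [0.068, 0.851, -0.042, 0.518]
contact_force: [-2.1, 1.5, -2.8]
gripper_width: 42.9
grasp_force: 62.2
```

```bash
python3 chk.py
```

```text
grasp H 0.42429858088068617 -1.7671757634165872 122.17889319689327 psi,t -0.15934485325430017 1.0938791393084746 F -2.2666500160034113 1.1606693763712426 -2.751129593077904 tq [0.38  2.369 0.323]
```

>>> {"api": "move_arm", "payload": {"fingers": [38,38,38,38,38], "travel": [[1.3,0,0.7],[2.7,0,1.4],[4,0,2],[4,0,2],[4,0,2]], "dr": [[0,0,0],[0,0,0],[0,0,0],[0,0,0],[0,0,0]]}}

```text
clock: 14.15
position: [416.1, -150.0, 189.1]
ee_rot: [0.068, 0.851, -0.042, 0.519]
contact_force: [-4.1, 2.2, -1.4]
gripper_width: 43.6
grasp_force: 62.5
```

>>> {"api": "move_arm", "payload": {"fingers": [38,38,38], "travel": [[1.3,0,0.7],[1.3,0,0.7],[1.3,0,0.7]], "dr": [[0,0,0],[0,0,0],[0,0,0]]}}

```text
clock: 14.45
position: [416.0, -149.9, 188.0]
ee_rot: [0.067, 0.851, -0.042, 0.519]
contact_force: [-7.8, 1.1, 2.4]
gripper_width: 43.4
grasp_force: 62.8
```

```bash
python3 chk.py
```

```text
grasp H 0.441964440105952 -1.753523665248633 117.17282616630058 psi,t -0.15929229700292535 1.0961364249977286 F -7.915753895012601 -0.10617999424981073 2.4392591027031068 tq [0.186 2.034 0.154]
```

>>> {"api": "move_arm", "payload": {"fingers": [38,38,38], "travel": [[1.3,0,0.7],[1.3,0,0.7],[1.3,0,0.7]], "dr": [[0,0,0],[0,0,0],[0,0,0]]}}

```text
clock: 14.75
position: [415.8, -149.9, 187.5]
ee_rot: [0.067, 0.85, -0.042, 0.521]
contact_force: [-13.1, 0.3, 9.9]
gripper_width: 43.3
grasp_force: 63.7
```

```bash
python3 chk.py
```

```text
grasp H 0.4502352339252329 -1.7300080747320588 117.09728188854267 psi,t -0.15919162395682399 1.0995196537655738 F -12.999571576847421 -1.7367280284139461 9.92542640983814 tq [-0.262  1.105 -0.255]
```

>>> {"api": "move_arm", "payload": {"fingers": [60,60,60,60,60,60], "travel": [[0,0,0],[0,0,0],[0,0,0],[0,0,0],[0,0,-10],[0,0,-20]], "dr": [[0,0,0],[0,0,0],[0,0,0],[0,0,0],[0,0,0],[0,0,0]]}}

```text
clock: 15.35
position: [398.2, -147.1, 195.6]
ee_rot: [0.067, 0.851, -0.042, 0.519]
contact_force: [0.2, 0.5, -1.1]
gripper_width: 59.6
grasp_force: 0.0
```

>>> {"api": "move_arm", "payload": {"fingers": [60,60,60,60,60], "travel": [[0,0,-25],[0,0,-50],[0,0,-75],[0,0,-90],[0,0,-90]], "dr": [[0,0,0],[0,0,0],[0,0,0],[0,0,0],[0,0,0]]}}

```text
clock: 15.85
position: [318.3, -133.7, 238.0]
ee_rot: [0.067, 0.85, -0.043, 0.52]
contact_force: [0.7, 0.4, 0.8]
gripper_width: 60.2
grasp_force: 0.0
```

```bash
python3 chk.py
cat > run.py <<'E'
from k3 import *
for n in("top","wrist","scene"): cv2.imwrite(f"pics/{n}4.png",arm.get_image(n)[:,:,::-1])
m=arm.camera_model("wrist");np.savez("w4.npz",K=m["intrinsics"],P=m["pose"])
im=cv2.imread("pics/wrist4.png");h=cv2.cvtColor(im,cv2.COLOR_BGR2HSV).astype(int)
k=((h[:,:,1]>100)&(h[:,:,0]>14)&(h[:,:,0]<32)).astype(np.uint8)
n,l,st,c=cv2.connectedComponentsWithStats(k);i=1+st[1:,4].argmax();print("brass",st[i])
x,y,w,hh,_=st[i]
z=[hit("wrist",x+w/2,y+hh/2,zz) for zz in(115,130)];print(z)
ps=-.155;nx=np.array([np.cos(ps),np.sin(ps),0]);H=np.array([552,-171.8,0])
o,d=0,0
for v in (y,y+hh):
    o,d=ray("wrist",x+w/2,v-.5);kk=((H-11.5*nx-o)@nx)/(d@nx);print("edge z",(o+kk*d))
q0=arm.read_state()["joints"];print(q0)
pv=np.array([659.8,-187.5]);
for name,a in (("start",None),("end",0)):
    p=np.array([546,-302.2]) if a is None else pv-162*nx[:2]
    for psi in(-.3,0,.3,.6):
        for t in(.8,1.1,1.3): print(name,p,psi,t,ik([*p,303],psi,t,[q0,[-.7,.1,-.4,-1.8,-.5,.6],[-1,0,-.4,-1.8,-.6,.6]]))
E
python3 run.py
```

```text
grasp H -98.53541768115852 -1.1047841695774476 167.36849082813225 psi,t -0.16109141674571834 1.0979778098329065 F 0.5873303553296834 0.5082343924478502 0.767002624055347 tq [0.33  1.737 0.016]
brass [ 462  231   50   44 1179]
[array([-743.788, -714.588,  115.   ]), array([-354.052, -500.709,  130.   ])]
edge z [568.401   7.653 148.101]
edge z [567.694   3.129 181.68 ]
[-0.827  0.169 -0.774 -2.066 -0.675  0.952]
start [ 546.  -302.2] -0.3 0.8 []
start [ 546.  -302.2] -0.3 1.1 []
start [ 546.  -302.2] -0.3 1.3 [array([-0.823,  0.13 , -0.408, -1.96 , -0.547,  0.6  ])]
start [ 546.  -302.2] 0 0.8 [array([-0.425,  0.126, -0.211, -0.59 , -0.56 , -0.749])]
start [ 546.  -302.2] 0 1.1 [array([-0.677,  0.14 , -0.218, -1.256, -0.627, -0.032])]
start [ 546.  -302.2] 0 1.3 [array([-0.858,  0.196, -0.287, -1.646, -0.82 ,  0.411])]
start [ 546.  -302.2] 0.3 0.8 [array([-0.568,  0.204, -0.055, -0.778, -0.894, -0.329])]
start [ 546.  -302.2] 0.3 1.1 [array([-0.77 ,  0.238, -0.095, -1.217, -0.985,  0.103])]
start [ 546.  -302.2] 0.3 1.3 [array([-0.889,  0.295, -0.144, -1.471, -1.117,  0.363])]
start 
[... 524 characters left out ...]
162.49 ] 0 1.1 [array([-0.394, -0.078, -0.451, -1.228, -0.372, -0.18 ])]
end [ 499.742 -162.49 ] 0 1.3 [array([-0.727, -0.009, -0.537, -1.773, -0.713,  0.498])]
end [ 499.742 -162.49 ] 0.3 0.8 [array([-0.295, -0.018, -0.331, -0.698, -0.676, -0.551])]
end [ 499.742 -162.49 ] 0.3 1.1 [array([-0.596,  0.021, -0.352, -1.265, -0.818,  0.083])]
end [ 499.742 -162.49 ] 0.3 1.3 [array([-0.778,  0.093, -0.417, -1.558, -1.014,  0.437])]
end [ 499.742 -162.49 ] 0.6 0.8 [array([-0.436,  0.079, -0.193, -0.822, -1.001, -0.179])]
end [ 499.742 -162.49 ] 0.6 1.1 [array([-0.663,  0.139, -0.228, -1.203, -1.144,  0.211])]
end [ 499.742 -162.49 ] 0.6 1.3 [array([-0.786,  0.21 , -0.272, -1.409, -1.286,  0.433])]
```

```bash
cat > run.py <<'E'
from k3 import *
d=np.load("w4.npz");m={"intrinsics":d["K"],"pose":d["P"]}
im=cv2.imread("pics/wrist4.png");h=cv2.cvtColor(im,cv2.COLOR_BGR2HSV).astype(int)
k=((h[:,:,1]>100)&(h[:,:,0]>12)&(h[:,:,0]<35)).astype(np.uint8);k[:,:190]=0;k[:,330:]=0
n,l,st,c=cv2.connectedComponentsWithStats(k);print(st[1:][st[1:,4]>80])
x,y,w,hh,_=st[1+st[1:,4].argmax()]
ps=-.155;nx=np.array([np.cos(ps),np.sin(ps),0]);ny=np.array([-nx[1],nx[0],0]);H=np.array([552,-171.8,0])
for u,v in((x+w/2,y),(x+w/2,y+hh),(x,y+hh/2),(x+w,y+hh/2)):
    o,dd=ray("wrist",u-.5,v-.5,m);kk=((H-12.5*nx-o)@nx)/(dd@nx);p=o+kk*dd;print((p-H)@ny,p[2])
s=h[:,:,2];print("col",[tuple(h[r,int(x+w/2)]) for r in range(max(0,y-30),y+hh+20,8)])
E
python3 run.py
python3 - <<'E'
import sys;sys.path.insert(0,'.')
from k3 import *
ps,t=.45,1.0;u=np.array([np.cos(ps),np.sin(ps),0])
p=np.array([546,-302.2,303])
go(p-70*u+[0,0,0],ps,t); go(p-150*u,ps,t)
q=arm.read_state()["joints"]
print(ik(p-70*u,ps,t,[[-.78,.15,-.3,-1.2,-.9,.1]]),ik(p-150*u,ps,t,[[-.78,.15,-.3,-1.2,-.9,.1],q]))
E
```

```text
[[304 175  19  19 221]
 [233 198  53  13 629]
 [233 213  53  10 501]]
-0.4168070788553597 121.92691148182851
-0.41213363245928347 132.42105720862486
-21.67649543586733 127.20088873502611
20.83290074757465 127.18839918581675
col [(np.int64(90), np.int64(3), np.int64(154)), (np.int64(80), np.int64(5), np.int64(152)), (np.int64(100), np.int64(5), np.int64(148)), (np.int64(90), np.int64(4), np.int64(205)), (np.int64(20), np.int64(143), np.int64(136)), (np.int64(19), np.int64(142), np.int64(135)), (np.int64(20), np.int64(141), np.int64(148)), (np.int64(11), np.int64(27), np.int64(134))]
travel [-172.126 -244.408    7.576] dr [-0.529  0.093 -0.303] TCP [ 365.525 -389.379  386.747]
travel [-142.101 -290.203  -50.745] dr [-0.529  0.093 -0.303] TCP [ 293.489 -424.177  386.747]
[array([-0.86 ,  0.254, -0.035, -1.059, -1.201,  0.113])] [array([-1.01 ,  0.25 , -0.043, -1.04 , -1.323,  0.193])]
```

>>> {"api": "move_arm", "payload": {"fingers": [50,50,50,50,50,50,50,50,50,50], "travel": [[-22,-30,1],[-43,-60,2],[-64,-90,3],[-86,-120,4],[-108,-150,5],[-130,-180,6],[-150,-212,7],[-172,-244,7.6],[-172,-244,7.6],[-172,-244,7.6]], "dr": [[-0.07,0.01,-0.04],[-0.13,0.02,-0.08],[-0.2,0.03,-0.11],[-0.26,0.05,-0.15],[-0.33,0.06,-0.19],[-0.4,0.07,-0.23],[-0.46,0.08,-0.265],[-0.53,0.093,-0.303],[-0.53,0.093,-0.303],[-0.53,0.093,-0.303]]}}

```text
clock: 17.0
position: [366.2, -389.4, 384.8]
ee_rot: [-0.195, 0.856, 0.109, 0.467]
contact_force: [0.5, 0.6, -0.1]
gripper_width: 50.1
grasp_force: 0.0
```

```bash
cat > run.py <<'E'
from k3 import *
g,psi,t,py,M=cur();print(g,psi,t,arm.read_state()["joints"])
im=arm.get_image("wrist");m=arm.camera_model("wrist");cv2.imwrite("pics/w5.png",im[:,:,::-1])
h=cv2.cvtColor(im,cv2.COLOR_RGB2HSV).astype(int)
k=((h[:,:,1]>140)&(h[:,:,2]>60)&((h[:,:,0]<8)|(h[:,:,0]>172))).astype(np.uint8)
n,l,st,c=cv2.connectedComponentsWithStats(k)
for i in range(1,n):
    if st[i,4]>100:
        print(st[i],c[i]);o,d=ray("wrist",*c[i],m)
        # lateral offset of pin from the tool's closing midplane, at the depth of 303 mm height
        zt=M[:,2];s=((np.array([546,-302.2,300])-o)@zt)/(d@zt);p=o+s*d;print("pt",p,"tool",M.T@(p-g))
E
python3 run.py
```

```text
[ 483.489 -332.229  301.056] 0.45340668257014755 1.0002407865232752 [-0.859  0.257 -0.035 -1.061 -1.201  0.114]
[ 319    0   75  110 3117] [350.979  37.092]
pt [ 451.055 -288.055  176.657] tool [110.255  53.376  58.934]
[418 207  35  23 643] [434.218 217.872]
pt [ 476.051 -200.847  271.195] tool [ -1.744 121.375  58.934]
[249 228  16  55 779] [256.49  254.599]
pt [ 543.23  -304.563  294.508] tool [-30.046  -1.15   58.934]
```

>>> {"api": "move_arm", "payload": {"fingers": [50,50,50,50,50,50], "travel": [[-10,-1,14],[-19,-1,27],[-28,-1,40],[-37,-1,53.6],[-37,-1,53.6],[-37,-1,53.6]], "dr": [[0,0,0],[0,0,0],[0,0,0],[0,0,0],[0,0,0],[0,0,0]]}}

```text
clock: 17.65
position: [425.0, -360.7, 388.4]
ee_rot: [-0.197, 0.855, 0.108, 0.467]
contact_force: [0.9, -0.4, -0.3]
gripper_width: 50.0
grasp_force: 0.0
```

>>> {"api": "move_arm", "payload": {"fingers": [9,9,9,9,9,9,9,9,9,9], "travel": [[0,0,0],[0,0,0],[0,0,0],[0,0,0],[0,0,0],[0,0,0],[0,0,0],[0,0,0],[0,0,0],[0,0,0]], "dr": [[0,0,0],[0,0,0],[0,0,0],[0,0,0],[0,0,0],[0,0,0],[0,0,0],[0,0,0],[0,0,0],[0,0,0]]}}

```text
clock: 18.65
position: [424.2, -361.8, 388.7]
ee_rot: [-0.196, 0.856, 0.107, 0.467]
contact_force: [-3.8, -3.0, 1.5]
gripper_width: 10.1
grasp_force: 51.0
```

```bash
cat > run.py <<'E'
from k3 import *
g,psi,t,py,M=cur();s=arm.read_state();print(g,psi,t,s["joints"],s["contact_force"])
pv=np.array([659.8,-187.5]);ps=-.155
# pin lies in the pads at an unknown depth along tool z: keep it, radius taken as 162
r=np.array([546,-302.2])-pv;print("radius",np.linalg.norm(r))
th0=np.arctan2(r[1],r[0]);end=np.pi+ps-2*np.pi
tot=(end-th0+np.pi)%(2*np.pi)-np.pi;print("turn",tot)
for f in np.linspace(0,1,21)[1:]:
    a=tot*f;c,sn=np.cos(a),np.sin(a);d=np.array([[c,-sn],[sn,c]])@r-r
    print(np.round(M.T@[*d,0],1).tolist(),end=",")
q=s["joints"]
for f in(.5,1):
    a=tot*f;c,sn=np.cos(a),np.sin(a);d=np.array([[c,-sn],[sn,c]])@r-r
    print(f,ik(g+[*d,0],psi,t,[q]))
E
python3 run.py
```

```text
[ 541.548 -304.975  304.87 ] 0.45100059411365395 0.999001809750103 [-0.741  0.27  -0.006 -1.062 -1.108  0.04 ] [-3.827 -3.034  1.48 ]
radius 161.57515279274838
turn -0.9443368738830635
[1.3, 7.3, -2.0],[2.4, 14.6, -3.7],[3.3, 22.1, -5.1],[4.0, 29.6, -6.2],[4.5, 37.1, -7.0],[4.8, 44.7, -7.5],[5.0, 52.4, -7.7],[4.9, 60.0, -7.6],[4.7, 67.6, -7.2],[4.2, 75.2, -6.5],[3.6, 82.7, -5.5],[2.7, 90.2, -4.2],[1.7, 97.6, -2.6],[0.5, 104.9, -0.7],[-0.9, 112.0, 1.5],[-2.5, 119.1, 3.9],[-4.2, 126.0, 6.7],[-6.2, 132.7, 9.7],[-8.3, 139.3, 13.0],[-10.5, 145.7, 16.5],0.5 [array([-0.7  ,  0.15 , -0.16 , -1.08 , -1.056,  0.054])]
1 [array([-0.565,  0.051, -0.273, -1.091, -0.937, -0.003])]
```

>>> {"api": "move_arm", "payload": {"fingers": [9,9,9,9,9,9,9,9,9,9], "travel": [[1.3,7.3,-2],[2.4,14.6,-3.7],[3.3,22.1,-5.1],[4,29.6,-6.2],[4.5,37.1,-7],[4.8,44.7,-7.5],[5,52.4,-7.7],[4.9,60,-7.6],[4.7,67.6,-7.2],[4.2,75.2,-6.5]], "dr": [[0,0,0],[0,0,0],[0,0,0],[0,0,0],[0,0,0],[0,0,0],[0,0,0],[0,0,0],[0,0,0],[0,0,0]]}}

```text
clock: 19.65
position: [384.3, -296.7, 388.7]
ee_rot: [-0.196, 0.856, 0.107, 0.467]
contact_force: [-1.5, -2.9, 0.3]
gripper_width: 10.1
grasp_force: 50.9
```

>>> {"api": "move_arm", "payload": {"fingers": [9,9,9,9,9,9,9,9,9,9], "travel": [[-0.6,7.5,1],[-1.5,15,2.3],[-2.5,22.4,3.9],[-3.7,29.7,5.8],[-5.1,36.8,8],[-6.7,43.9,10.4],[-8.4,50.8,13.2],[-10.4,57.5,16.2],[-12.5,64.1,19.5],[-14.7,70.5,23]], "dr": [[0,0,0],[0,0,0],[0,0,0],[0,0,0],[0,0,0],[0,0,0],[0,0,0],[0,0,0],[0,0,0],[0,0,0]]}}

```text
clock: 20.65
position: [378.9, -221.0, 388.6]
ee_rot: [-0.196, 0.855, 0.108, 0.467]
contact_force: [1.9, -2.6, -1.0]
gripper_width: 9.5
grasp_force: 50.3
```

>>> {"api": "move_arm", "payload": {"fingers": [9,9,9], "travel": [[0,0,0],[0,0,0],[0,0,0]], "dr": [[0,0,0],[0,0,0],[0,0,0]]}}

```text
clock: 20.95
position: [378.9, -221.5, 388.7]
ee_rot: [-0.196, 0.855, 0.108, 0.467]
contact_force: [2.6, -0.6, -0.2]
gripper_width: 10.3
grasp_force: 50.2
```

```bash
cat > lens.py <<'E'
from k3 import *
import sys
g,psi,t,py,M=cur();print(g,psi,arm.read_state()["joints"])
im=arm.get_image("top");cv2.imwrite(sys.argv[1],im[:,:,::-1])
h=cv2.cvtColor(im,cv2.COLOR_RGB2HSV).astype(int)
# lens rim: dark pixels around where it should be; report rim and glass
pv=np.array([659.8,-187.5])
x0=np.array([552,-171.8,272]);P=np.linalg.inv(arm.camera_model("top")["pose"]);K=arm.camera_model("top")["intrinsics"]
c=P[:3,:3]@x0+P[:3,3];u=K@[c[0],-c[1],-c[2]];u=u[:2]/u[2];print("expected px",u)
crop=im[int(u[1])-40:int(u[1])+40,int(u[0])-45:int(u[0])+45];cv2.imwrite("pics/lc.png",cv2.resize(crop[:,:,::-1],None,fx=6,fy=6,interpolation=cv2.INTER_CUBIC))
print("crop offset",int(u[0])-45,int(u[1])-40)
E
python3 lens.py pics/t6.png
```

```text
[ 496.174 -164.339  304.937] 0.45357196127697846 [-0.564  0.052 -0.273 -1.093 -0.938 -0.003]
expected px [384.656 190.545]
crop offset 339 150
```

>>> {"api": "move_arm", "payload": {"fingers": [45,45,45,45,45,45,45,45,45], "travel": [[0,0,0],[0,0,0],[0,0,0],[0,0,0],[0,0,0],[0,0,-20],[0,0,-50],[0,0,-90],[0,0,-90]], "dr": [[0,0,0],[0,0,0],[0,0,0],[0,0,0],[0,0,0],[0,0,0],[0,0,0],[0,0,0],[0,0,0]]}}

```text
clock: 21.9
position: [308.7, -256.0, 440.3]
ee_rot: [-0.196, 0.855, 0.105, 0.468]
contact_force: [1.0, 0.2, 0.2]
gripper_width: 45.0
grasp_force: 0.0
```

```bash
python3 lens.py pics/t7.png
```

```text
[ 426.452 -199.798  356.605] 0.4454226118937351 [-0.728 -0.046 -0.245 -1.031 -1.131 -0.037]
expected px [384.656 190.545]
crop offset 339 150
```

View pics/lc.png

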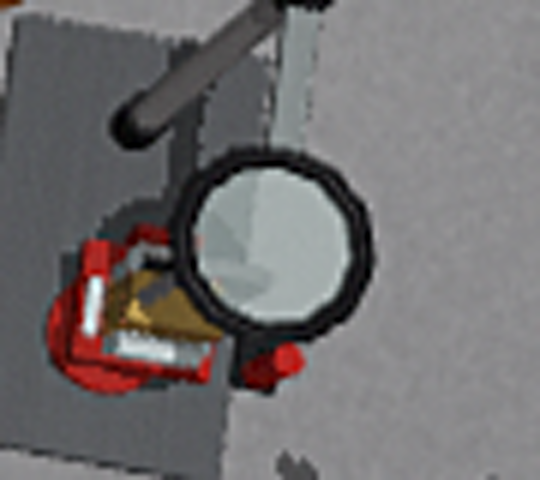

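```bash
python3 -c "
from bench import arm
print(arm.job_done())"
```

```text
the job is handed in; nothing more can be done
None
```

The job is handed in: the brass padlock measured fully home and upright in the nest, the lens was within about 1 mm of centre over it in the last top picture, and the arm was clear, at about 22 s of the 64 s allowed; no verdict came back.

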